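# Unclamp the filter plate and put it in the drying cradle

## Robot

A 7-joint arm with a two-finger parallel gripper is mounted at the origin on a cart in front of the work surface, level with it; the furniture and walls round the work are solid. World frame = base frame: x ahead of the robot, y to its left, z up, the work surface at z = 0. Lengths are in m, angles in rad, forces in N, time in s.
With the tool pointing down it reaches from about 0.4 to 0.875 m from the base axis. Payload 6.5 kg.
Tool frame: the origin (TCP) lies between the finger pads; the fingertips stand manip.finger_overhang ahead of it and the grasp point (between the pads) lies 5 mm behind it (manip.finger_overhang is the distance from the TCP to the fingertips, in m); z points along the fingers, y is the direction in which the jaws open and shut (so a half turn about z gives the same grasp; the last joint's range is limited). The gripper opens to 85 mm and grips with 20 to 120 N. Pads are 22 mm wide; open, the fingers measure 114 mm over their backs; the gripper's body (76 mm by 85 mm) begins 54 mm behind the grasp point. The pads swing forward as they close: fully open they stand 13 mm farther back than shut.
Start: joints at [-1.29, 0.536, -0.004, 1.538, 0.003, 1.067, -0.071], TCP at [0.221, 0.611, 0.245] pointing down, gripper open.
Joint ranges: [-2.7, 2.7], [-0.37, 2.16], [-1.27, 1.26], [0.24, 2.4], [-1.31, 4.45], [0.19, 1.91], [-2.76, 2.76]. Speed limits (rad/s): [2.39, 2.39, 3.14, 3.14, 3.14, 3.14, 3.14].

## Interface

Orientations are given as [roll, pitch, yaw] about the fixed x, y, z axes, in that order (R = Rz(yaw) Ry(pitch) Rx(roll)).
In Python, from plant import sensors, viewer, job_done, manip gives the robot as it stands.
- The arm moves only by the shell command python3 -m handwheel 'ROWS' [OPENING] [FORCE]. ROWS is JSON, a list of rows, each an object of numbers: "tx", "ty", "tz": the shift along the tool's x, y, z in m; "twist": the turn about the tool's z in degrees. In form: [{"tx": .., "ty": .., "tz": .., "twist": ..}, ...]. A call has exactly 5 rows; each row is the pose to reach, as a shift and turn from the pose commanded when the call began, along the tool's axes at that moment; what a row does not reach only later rows make up. A row lasts 1/12 s, in which the tool goes at most 41.7 mm and 7.16 degrees, less where a joint would pass 70% of its speed; a pose out of reach is approached as far as the arm can. A call with a gripper value outside its range is refused whole. OPENING is the finger opening in m, from 0 to 0.0854, set as the call begins (- or left out, the last holds). The fingers move at their own pace and stop on an object; FORCE is the grip in N (left out, the last holds). Time passes only in rows, so rows that repeat a pose let the fingers close, or fill a call up. It gives the time, the measured TCP pose, the force and the opening at its end, in the units of the state.
- sensors.observe(): the state, without advancing time (a new reading comes with each control period).
- viewer.get_image(name): name is "scene" or "top" or "wrist"; returns a dict with "image" (480x640x3 uint8, red, green, blue), "depth" (480x640 float32, m along the optical axis (not along the pixel's ray), 0 where there is no reading), "fx", "fy", "cx", "cy" (pixels), "eye" and "rotation" of the camera in the world. Camera axes: x right, y up, looking along -z (the intrinsics and any distortion apply to the point x, -y, -z); pixel columns grow to the right and rows downward; lengths in m; the calibration is good to about 2 mm. A picture is of the moment at which its call begins.
- job_done(): hands the job in, once; it reports no verdict.
The state is a dict: "clock": time; "qpos": joint angles; "dq": joint speeds; "joint_efforts": joint torques, N m; "eef_pos": TCP position; "tcp_rot": TCP orientation; "wrist_force": force on the tool from outside, world axes, zero at the start; "torque": the same for the moment, N m; "width": opening from 0.0 (shut) to 1.0 (fully open).
Only numpy, scipy, OpenCV 4.12 (cv2) and the standard library are available. Lean on these libraries where they do the work, as an engineer would, in place of code of your own. Each camera call takes 0.05 s, during which the arm holds its last target.

## Task

Flip the clamp on the jig up and over past its dead centre so that it stays open, and lift the freed filter plate out by its upright tab. Then fit the plate into the white drying cradle: tuck one short edge under the retaining lip and lower the opposite edge until the plate lies flat on the floor behind the sill. Let go of it there, leave the clamp open, and do not disturb the loose things standing around.

Things in the scene. Friction and masses are not known exactly. Their poses are not given: they have to be found in the camera images.
- jig: Fixed grey jig. Origin: underside, below the middle of the nest that holds the plate; x axis points from the nest to the clamp's hinge, z up. Base x -48 to +92, y -50 to +50 mm, top z = 10 mm, where the plate lies between eight steel lugs 5 mm high (2 mm of play). Yaw 0.5 to 1.1 rad (handle end faces the robot's right front); jig and cradle stand in either of two areas of the worktop.
- clamp_hinge (a point): Middle of the clamp's hinge axis (along the jig's y): jig x = +70, y = 0, z = 44 mm, between two steel ears (24 mm long in x, at y = 27 to 34 mm either side, up to z = 54 mm). Does not move.
- clamp (a joint): Clamp angle (rad): 0 = closed, level over the plate, handle towards the jig's -x; grows as the handle is lifted on a circle of radius 135 mm round the hinge; 1.57 = upright; 2.1 = open at its stop, leaning back. A spring pulls it shut below 1.57 (about 4 N at the handle), and beyond 1.57 pulls it over to 2.1 and keeps it there.
- clamp_foot (a point): Point midway between the clamp's two rubber feet, which press on the plate. The clamp is a steel fork: two rails 8 mm wide, 10 mm high, at y = 18 to 26 mm either side, run from hinge to handle. The plate's tab stands up through the fork; while the clamp is shut, the rails leave no room for fingers beside the tab. Open, the clamp's top is 165 mm up.
- grip_left (a point): Middle of the cross handle's free end on the jig's +y side; moves with the clamp. The handle: round steel bar, 12 mm thick, 136 mm long, along the jig's y, 135 mm from the hinge. Closed, it is at jig x = -65, z = 44 mm, over bare worktop. Free end 42 mm long; this point is 48 mm from the handle's middle. The bar may turn between the fingers as it swings.
- grip_right (a point): The same point on the cross handle's free end on the jig's -y side.
- plate: Loose aluminium filter plate, 0.08 to 0.17 kg: flat, 80 (x) x 60 (y) x 6 mm, alike either way round, with an upright grip tab in its middle, 36 mm long (x), 10 mm thick (y), reaching 46 mm above the underside. Origin: centre of the underside; z up. Starts in the jig's nest, axes parallel to the jig's to about 0.02 rad.
- cradle: Fixed white plastic drying cradle, base 116 x 86 x 10 mm. Origin: centre of the underside; x axis points to the retaining lip. Floor z = 10 mm. Sill at the -x end 7 mm above the floor, inner face x = -42.5 mm. Side guides 7 mm above the floor, inner faces y = -33 and +33 mm. Yaw -0.4 to 0.4 rad. Plate's long side lies along x: 5 mm of play in x, 6 mm in y.
- lip (a point): Middle of the lip's free lower edge: cradle x = +30.5, z = 22 mm, so 12 mm above the floor. The lip is 5 mm thick and reaches 12 mm from the end wall (inner face x = +42.5 mm). The plate cannot go in level: tilted 0.1 to 0.3 rad with its low edge under the lip it passes the sill.
- seat (a point): Centre of the cradle's floor between wall, sill and guides, at cradle z = 10 mm; axes as the cradle's. The fitted plate's origin comes to within a few mm of it.
- tube: Bystander: small capped sample tube lying on the worktop between jig and cradle, 81 x 25 x 21 mm. Leave alone.
- dish: Bystander: petri dish, 61 mm across, 15 mm high, farther back on the worktop. Leave alone.
- tape: Bystander: roll of masking tape, 103 x 101 x 25 mm, at the back. Leave alone.
- timer: Bystander: bench timer lying flat, 72 x 66 x 18 mm, in front. Leave alone. A fixed rack full of tubes, 180 mm high, stands left of it (x 0.28 to 0.45, y -0.07 to 0.10 m); pass above it.
- cap: Bystander: loose tube cap, 21 mm across, 16 mm high, in front. Leave alone.
Not all that is in view belongs to the job. Several things have the shape of the plate; the one meant has the colours described above.

How it is judged:
On the way, in this order (a step that is already met when the one before it is completed fails the run):
1. the clamp is flipped past its dead centre and stands open (angle over 1.9 rad) with the plate still lying in the jig (value of joint clamp above 1.9 rad and z of plate in the frame of jig below 0.016 m and horizontal distance between plate and jig below 0.008 m), for 0.2 s.
2. the plate is lifted clear of the jig's lugs, with the clamp still open (z of plate in the frame of jig above 0.035 m and value of joint clamp above 1.9 rad), for 0.1 s.
At the end, for the whole second after the job is handed in: The plate lies at rest and released on the cradle's floor, one edge under the lip and the other behind the sill: its origin within 5 mm (x), 6 mm (y) and 3 mm (z) of the seat point, tilted less than 0.05 rad, its long side along the cradle's x to 0.15 rad; the clamp stands open, over 1.9 rad (x of plate in the frame of seat between -0.005 and 0.005 m and y of plate in the frame of seat between -0.006 and 0.006 m and z of plate in the frame of seat between -0.003 and 0.003 m and angle between plate's own z axis and vertical below 0.05 rad and angle between the x axis of plate and the x axis of cradle, either way round below 0.15 rad and linear speed of plate below 0.01 m/s and contact force between the fingers and plate below 0.1 N and value of joint clamp above 1.9 rad); the robot touches nothing.
It fails at once if a bystander (tube, petri dish, tape roll, timer, cap) is moved by more than 30 mm (distance of any of tube, dish, tape, timer, cap from where it was at the start of the episode above 0.03 m).
It also fails if it takes over 67 s, if anything falls off the work surface, if the arm or the gripper's body presses on something with over 40 N, if the wrist force passes 120 N, or if a joint passes its speed limit or range.

## Working session

There is one attempt and no reset: what is moved stays moved. The work goes in short steps, Python scripts to look and compute and a shell command to move; the robot and the scene stay as the last step left them, time stands still between calls to the robot, and variables do not carry over. Pictures are saved under pics/ and viewed, and the job is handed in when it is done.

```bash
ls; mkdir -p pics; cat > h.py <<'E'
import numpy as np,cv2
from plant import sensors,viewer,manip
from scipy.spatial.transform import Rotation as R
def grab(n,tag):
    d=viewer.get_image(n); cv2.imwrite(f'pics/{tag}.png',d['image'][:,:,::-1]); np.savez(f'{tag}.npz',**{k:np.array(v) for k,v in d.items() if not isinstance(v,str)}); return d
def pt(d,u,v,z=None):
    ray=np.array([(u-d['cx'])/d['fx'],-(v-d['cy'])/d['fy'],-1.0])
    Rm=np.array(d['rotation']); e=np.array(d['eye'])
    if z is None: return e+Rm@ray*d['depth'][int(round(v)),int(round(u))]
    w=Rm@ray; return e+w*(z-e[2])/w[2]
def proj(d,p):
    c=np.array(d['rotation']).T@(np.array(p)-d['eye']); return d['cx']+d['fx']*c[0]/-c[2], d['cy']-d['fy']*c[1]/-c[2]
E
python3 - <<'E'
from h import *
for n in ['scene','top','wrist']:
    d=grab(n,n+'0'); print(n,{k:(v if np.size(v)<10 else np.shape(v)) for k,v in d.items()})
print(sensors.observe()); print(manip, manip.finger_overhang)
E
```

```text
pics
scene {'image': (480, 640, 3), 'depth': (480, 640), 'fx': 583.7485441693394, 'fy': 583.7485441693394, 'cx': 321.6335906157601, 'cy': 249.5790060435647, 'eye': array([-0.19439037, -0.22336265,  1.24775087]), 'rotation': array([ 0.57811426,  0.01282402, -1.51359496])}
top {'image': (480, 640, 3), 'depth': (480, 640), 'fx': 442.76872890925546, 'fy': 442.76872890925546, 'cx': 316.24381171426955, 'cy': 243.0607494698814, 'eye': array([ 0.39773594, -0.18778924,  0.909008  ]), 'rotation': array([ 0.21372685, -0.00495684, -1.49914271])}
wrist {'image': (480, 640, 3), 'depth': (480, 640), 'fx': 364.1791465329161, 'fy': 364.1791465329161, 'cx': 319.4517928846568, 'cy': 247.80699124252718, 'eye': array([0.15099109, 0.63647276, 0.37416433]), 'rotation': array([-2.96131156e-01,  9.25875771e-04,  1.22374209e+00])}
{'clock': 0.15, 'qpos': array([-1.29022969,  0.53700437, -0.00447359,  1.53860898,  0.0026004 ,
        1.0673066 , -0.07119071]), 'dq': array([-0.00231971, -0.00109633, -0.00055038, -0.00298533,  0.00103347,
       -0.00095553,  0.00059671]), 'joint_efforts': array([ 1.12727485e-03, -5.83787227e+01,  1.04948368e+00, -2.59348655e+01,
        1.24640577e-02,  6.55298456e-03, -1.14007747e-05]), 'eef_pos': array([0.22073973, 0.61088813, 0.24462058]), 'tcp_rot': array([-3.14027365e+00,  8.15414034e-05,  2.79493695e+00]), 'wrist_force': array([ 0.67804885, -0.47677943,  0.07929302]), 'torque': array([0.03451372, 0.0141715 , 0.03697053]), 'width': 0.9984062999289508}
<Robot object at 0x7fcb78f5fe00> 0.014
```

```bash
sed -i "s/Rm=np.array(d\['rotation'\])/Rm=R.from_euler('xyz',d['rotation']).as_matrix()/; s/np.array(d\['rotation'\]).T@/R.from_euler('xyz',d['rotation']).as_matrix().T@/" h.py; cat >> h.py <<'E'
def load(t):
    z=np.load(t+'.npz'); return {k:z[k] for k in z.files}
E
python3 - <<'E'
from h import *
for t in ['scene0','top0']:
    d=load(t); print(t,[pt(d,*p).round(3) for p in [(100,300),(320,240),(500,300)]], (d['depth']==0).sum())
E
```

```text
scene0 [array([0.445, 0.369, 0.   ]), array([ 0.634, -0.156,  0.019]), array([ 0.385, -0.539,  0.197])] 1230
top0 [array([0.438, 0.195, 0.12 ]), array([ 0.602, -0.186, -0.001]), array([ 0.498, -0.542,  0.048])] 1170
```

View pics/scene0.png

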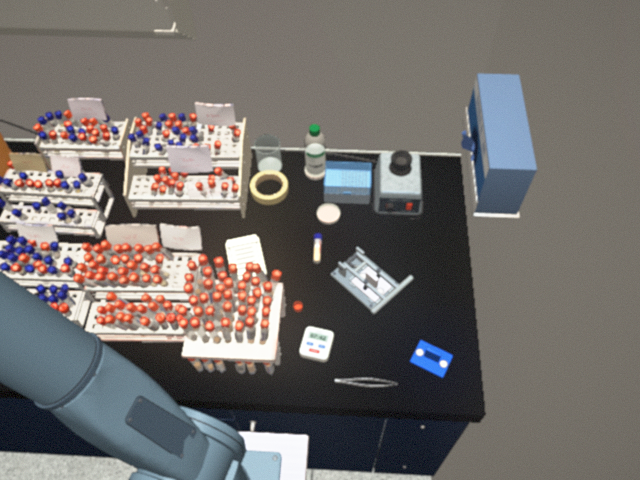

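View pics/top0.png

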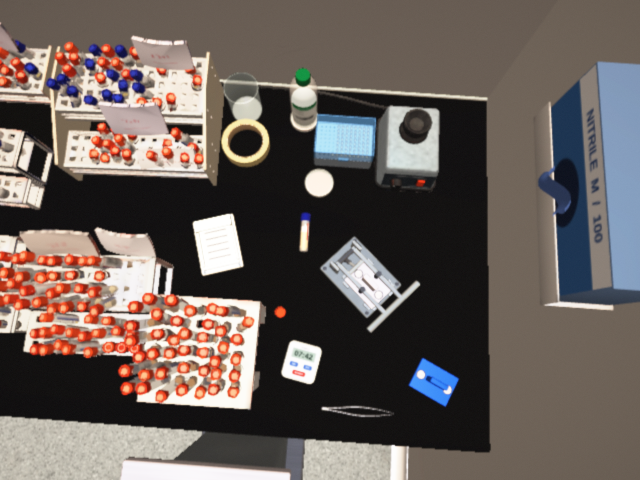

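```bash
python3 - <<'E'
from h import *
i=cv2.imread('pics/top0.png')
a=cv2.resize(i[200:290,180:260],None,fx=5,fy=5,interpolation=cv2.INTER_CUBIC); b=cv2.resize(i[225:340,310:430],None,fx=6,fy=6,interpolation=cv2.INTER_CUBIC)
cv2.imwrite('pics/c1.png',a);cv2.imwrite('pics/c2.png',b[:600])
i=cv2.imread('pics/scene0.png')
a=cv2.resize(i[225:285,210:290],None,fx=6,fy=6,interpolation=cv2.INTER_CUBIC);cv2.imwrite('pics/c3.png',a)
d=load('top0')
for v in range(205,285,8): print([round(float(pt(d,u,v)[2])*1000) for u in range(186,252,5)])
E
```

```text
[-1, 0, 1, -1, 1, -2, -1, -3, -3, -3, -3, -4, 1, -2]
[-1, -2, 0, 0, -2, -1, 0, -3, 0, 2, -1, 4, 0, -2]
[0, -1, -1, 26, 27, 28, 27, 24, 25, 21, -2, -3, -3, -3]
[3, -1, 26, 22, 27, 9, 7, 10, 10, 14, 5, -3, -1, -2]
[-2, -5, 7, 6, 10, 7, 11, 7, 8, 9, 10, -2, -1, 0]
[0, -4, 4, 9, 8, 9, 9, 10, 8, 9, 14, -2, -2, -4]
[-1, -2, -2, 14, 11, 10, 9, 9, 9, 11, 16, -2, 1, 3]
[-3, -1, -3, 9, 7, 10, 8, 8, 6, 14, 16, 7, -1, -1]
[-5, -2, -3, 7, 18, 15, 9, 10, 10, 6, 0, -4, 0, -3]
[-4, -2, -2, -1, -1, 1, 1, 0, 0, -1, 0, -2, 0, -1]
```

View pics/c1.png

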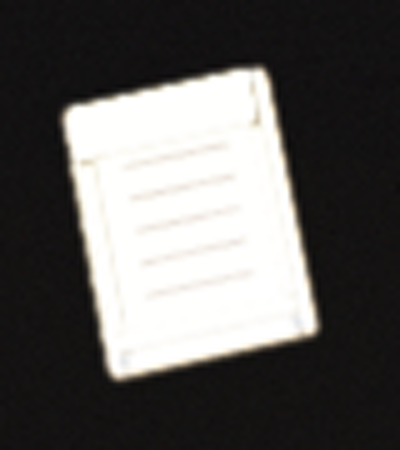

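View pics/c2.png

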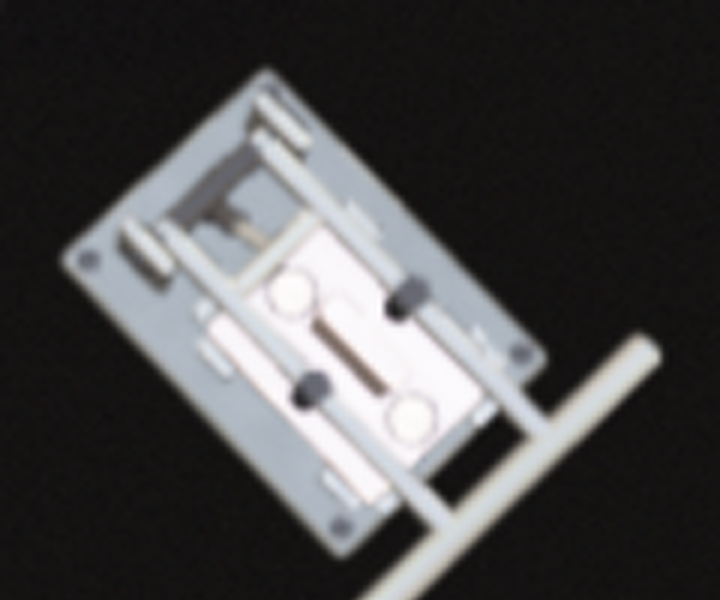

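View pics/c3.png

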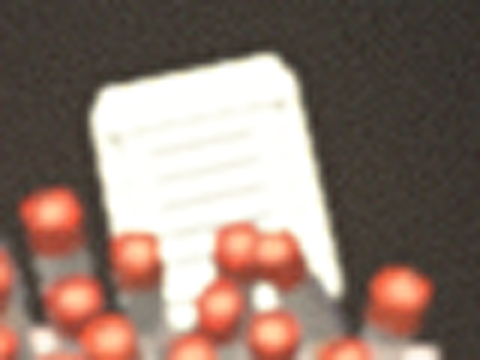

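```bash
cat > fit.py <<'E'
from h import *
d=load('top0')
def rigid(P,Q):
    P=np.array(P);Q=np.array(Q);p=P-P.mean(0);q=Q-Q.mean(0)
    a=np.arctan2((p[:,0]*q[:,1]-p[:,1]*q[:,0]).sum(),(p*q).sum()); c,s=np.cos(a),np.sin(a);M=np.array([[c,-s],[s,c]])
    t=Q.mean(0)-M@P.mean(0); return t,a,(P@M.T+t-Q)
px=[(354.7,236.3),(320.3,268),(367.2,317.8),(401.3,284.2)]
Q=[pt(d,u,v,.010)[:2] for u,v in px]
# jig +x end: first two. +y side?
print(np.round(Q,4))
P=[(.092,-.05),(.092,.05),(-.048,.05),(-.048,-.05)]
t,a,r=rigid(P,Q); print('jig',t.round(4),a,r.round(4).tolist())
px=[(180+65/5,200+108/5),(180+268/5,200+65/5),(180+318/5,200+335/5),(180+112/5,200+380/5)]
Q=[pt(d,u,v,z)[:2] for (u,v),z in zip(px,[.027,.027,.010,.010])]
P=[(.058,.043),(.058,-.043),(-.058,-.043),(-.058,.043)]
t,a,r=rigid(P,Q); print('cradle',t.round(4),a,r.round(4).tolist())
E
python3 fit.py
python3 - <<'E'
from h import *
i=cv2.imread('pics/scene0.png')
cv2.imwrite('pics/c4.png',cv2.resize(i[240:320,325:420],None,fx=7,fy=7,interpolation=cv2.INTER_CUBIC))
i=cv2.imread('pics/top0.png')
cv2.imwrite('pics/c5.png',cv2.resize(i[275:335,350:430],None,fx=7,fy=7,interpolation=cv2.INTER_CUBIC))
E
```

```text
[[ 0.6129 -0.2572]
 [ 0.541  -0.1903]
 [ 0.4471 -0.2912]
 [ 0.5197 -0.3573]]
jig [ 0.5152 -0.2901] 0.8227995277175283 [[0.0016, 0.0005], [0.0001, 0.0016], [-0.0012, -0.0002], [-0.0005, -0.002]]
cradle [0.5736 0.0224] 0.2740925777266914 [[0.0022, 0.0018], [0.0011, 0.0002], [-0.0023, -0.0015], [-0.001, -0.0006]]
```

View pics/c4.png

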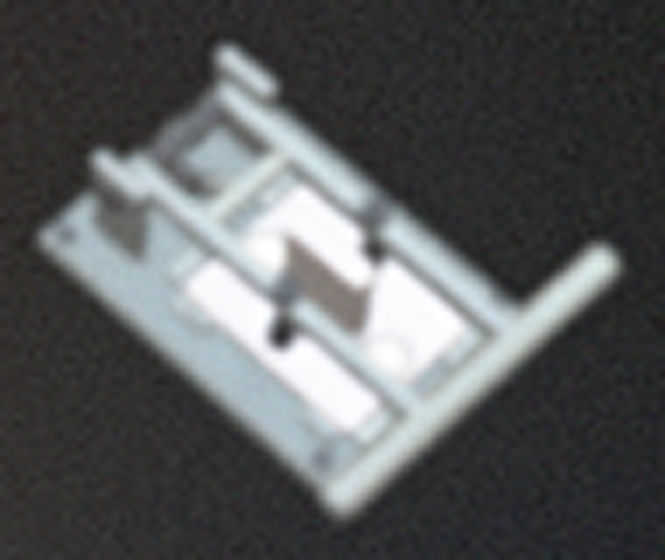

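View pics/c5.png

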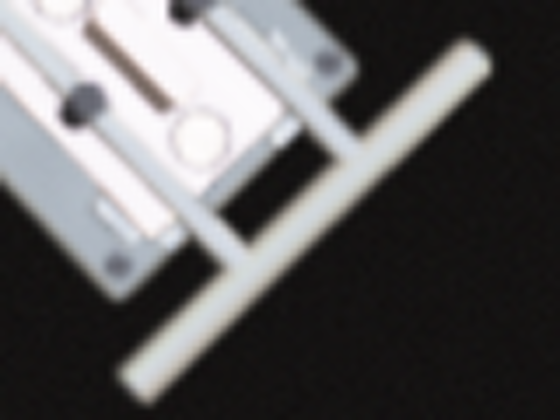

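```bash
cat >> h.py <<'E'
def cloud(d):
    v,u=np.mgrid[0:480,0:640]; D=d['depth']; m=D>0
    r=np.stack([(u-d['cx'])/d['fx'],-(v-d['cy'])/d['fy'],-np.ones_like(D)],-1)*D[...,None]
    return (r[m]@R.from_euler('xyz',d['rotation']).as_matrix().T+d['eye'])
def plan(p,yaw_deg=None,n=None):
    """world target -> tool shift from now"""
    s=sensors.observe(); M=R.from_euler('xyz',s['tcp_rot']).as_matrix()
    dl=M.T@(np.array(p)-s['eef_pos']); y=np.degrees(s['tcp_rot'][2])
    tw=None if yaw_deg is None else (y-yaw_deg+180)%360-180  # tool z down -> minus
    print('t',round(s['clock'],2),'pos',s['eef_pos'].round(4),'yaw',round(y,2),'rp',s['tcp_rot'][:2].round(4),'q',s['qpos'].round(2),'w',round(s['width'],3),'F',s['wrist_force'].round(1))
    print('shift mm',(dl*1000).round(1),'twist',tw,'rows',np.linalg.norm(dl)/.0417)
E
python3 - <<'E'
from h import *
C=np.vstack([cloud(load('top0')),cloud(load('scene0'))])
for y in np.arange(.7,-.5,-.1):
    print(round(y,1),[ (lambda m: round(float(np.percentile(C[m,2],99))*1000) if m.sum()>5 else None)((abs(C[:,0]-x)<.05)&(abs(C[:,1]-y)<.05)) for x in np.arange(.1,.95,.1)])
d=load('top0')
e=[pt(d,417.9,282.9,.044),pt(d,369.3,330,.044)]
print('handle ends',e, np.linalg.norm(e[0]-e[1]))
t=np.array([.5152,-.2901]);a=.8228;M=np.array([[np.cos(a),-np.sin(a)],[np.sin(a),np.cos(a)]])
print('pred',t+M@[-.065,-.068],t+M@[-.065,.068])
P=t+M@[-.065,-.048];print(P)
plan([*P,.25],np.degrees(a)+90)
plan([*P,.25],np.degrees(a)-90)
E
```

```text
0.7 [None, -260, -812, None, None, 54, 112, 106, 112]
0.6 [None, -149, -808, 137, 137, 92, 198, 158, 479]
0.5 [None, 3, -806, 139, 163, 160, 196, 161, 485]
0.4 [None, 3, 49, 155, 160, 56, 150, 149, 488]
0.3 [None, 3, 110, 168, 185, 3, 113, 175, 490]
0.2 [704, 4, 110, 168, 185, 176, 121, 186, 492]
0.1 [704, 5, 209, 220, 178, 29, 123, 185, 235]
0.0 [547, 5, 208, 216, 101, 30, 98, 114, 93]
-0.1 [16, 5, 204, 210, 100, 19, 15, 48, 169]
-0.2 [5, 4, 21, 21, 53, 49, 19, 75, 135]
-0.3 [None, 4, 9, 50, 56, 52, 95, 133, 96]
-0.4 [None, 4, 46, 8, 50, 461, 95, 135, 96]
handle ends [array([ 0.51998393, -0.38338989,  0.044     ]), array([ 0.42246048, -0.29236731,  0.044     ])] 0.13340139794722222
pred [ 0.52083648 -0.38400011] [ 0.42114125 -0.29149681]
[ 0.50617542 -0.37039668]
t 0.15 pos [0.2207 0.6109 0.2446] yaw 160.14 rp [-3.1403e+00  1.0000e-04] q [-1.29  0.54 -0.    1.54  0.    1.07 -0.07] w 0.998 F [ 0.7 -0.5  0.1]
shift mm [-601.9 -825.9   -4.2] twist 22.995124050493416 rows 24.50766986729508
t 0.15 pos [0.2207 0.6109 0.2446] yaw 160.14 rp [-3.1403e+00  1.0000e-04] q [-1.29  0.54 -0.    1.54  0.    1.07 -0.07] w 0.998 F [ 0.7 -0.5  0.1]
shift mm [-601.9 -825.9   -4.2] twist -157.00487594950658 rows 24.50766986729508
```

```bash
python3 -m handwheel '[{"tx":-0.03,"ty":-0.024,"tz":-0.01,"twist":2},{"tx":-0.06,"ty":-0.048,"tz":-0.02,"twist":5},{"tx":-0.09,"ty":-0.072,"tz":-0.03,"twist":8},{"tx":-0.12,"ty":-0.096,"tz":-0.04,"twist":11},{"tx":-0.15,"ty":-0.12,"tz":-0.05,"twist":14}]' 0.05 40; python3 -c "
from h import *
plan([.47,.2,.3],137.1);plan([.506,-.37,.3],137.1)"
```

```text
clock: 0.57
eef_pos: [0.3218, 0.4456, 0.2955]
tcp_rot: [-3.141, -0.0, 2.548]
wrist_force: [0.0, -0.2, -0.9]
width: 0.588
t 0.57 pos [0.3218 0.4456 0.2955] yaw 145.99 rp [-3.1411 -0.    ] q [-1.1   0.31  0.09  1.76 -0.03  1.08 -0.02] w 0.588 F [ 0.  -0.2 -0.9]
shift mm [-260.2 -120.7   -4.5] twist 8.888745750670125 rows 6.879605848865999
t 0.57 pos [0.3218 0.4456 0.2955] yaw 145.99 rp [-3.1411 -0.    ] q [-1.1   0.31  0.09  1.76 -0.03  1.08 -0.02] w 0.588 F [ 0.  -0.2 -0.9]
shift mm [-608.9 -573.    -4.3] twist 8.888745750670125 rows 20.05149089754229
```

```bash
python3 -m handwheel '[{"tx":-0.036,"ty":-0.018,"tz":0,"twist":2},{"tx":-0.072,"ty":-0.036,"tz":0,"twist":4},{"tx":-0.107,"ty":-0.055,"tz":0,"twist":6},{"tx":-0.141,"ty":-0.075,"tz":0,"twist":8},{"tx":-0.174,"ty":-0.097,"tz":0,"twist":8.9}]'; python3 -c "
from h import *
plan([.53,-.1,.3],137.1);plan([.506,-.37,.3],137.1)"
```

```text
clock: 0.98
eef_pos: [0.4123, 0.2681, 0.2953]
tcp_rot: [3.141, 0.0, 2.393]
wrist_force: [1.7, -0.6, 0.5]
width: 0.585
t 0.98 pos [0.4123 0.2681 0.2953] yaw 137.12 rp [3.1413 0.    ] q [-0.85  0.21  0.21  1.9  -0.05  1.04  0.21] w 0.585 F [ 1.7 -0.6  0.5]
shift mm [-336.7 -189.6   -4.7] twist 0.021936462351163755 rows 9.268137907291075
t 0.98 pos [0.4123 0.2681 0.2953] yaw 137.12 rp [3.1413 0.    ] q [-0.85  0.21  0.21  1.9  -0.05  1.04  0.21] w 0.585 F [ 1.7 -0.6  0.5]
shift mm [-502.9 -403.8   -4.8] twist 0.021936462351163755 rows 15.466402849538515
```

```bash
python3 -m handwheel '[{"tx":-0.034,"ty":-0.021,"tz":0,"twist":0},{"tx":-0.067,"ty":-0.044,"tz":0,"twist":0},{"tx":-0.1,"ty":-0.067,"tz":0,"twist":0},{"tx":-0.133,"ty":-0.091,"tz":0,"twist":0},{"tx":-0.166,"ty":-0.115,"tz":0,"twist":0}]'; python3 -m handwheel '[{"tx":-0.033,"ty":-0.025,"tz":0,"twist":0},{"tx":-0.065,"ty":-0.051,"tz":0,"twist":0},{"tx":-0.096,"ty":-0.078,"tz":0,"twist":0},{"tx":-0.127,"ty":-0.105,"tz":0,"twist":0},{"tx":-0.158,"ty":-0.132,"tz":0,"twist":0}]';  python3 -c "
from h import *
plan([.506,-.37,.3],137.1)"
```

```text
clock: 1.4
eef_pos: [0.4552, 0.0708, 0.2953]
tcp_rot: [3.141, -0.0, 2.395]
wrist_force: [0.5, 0.3, 0.1]
width: 0.586
clock: 1.82
eef_pos: [0.4815, -0.1333, 0.2954]
tcp_rot: [3.141, 0.0, 2.395]
wrist_force: [0.8, 0.1, 0.4]
width: 0.584
t 1.82 pos [ 0.4815 -0.1333  0.2954] yaw 137.25 rp [3.1412e+00 1.0000e-04] q [-0.25  0.24  0.51  1.9  -0.13  1.04  1.14] w 0.584 F [0.8 0.1 0.4]
shift mm [-178.7 -157.2   -4.7] twist 0.14773996549794788 rows 5.708193722132348
```

```bash
python3 -m handwheel '[{"tx":-0.031,"ty":-0.027,"tz":0.01},{"tx":-0.062,"ty":-0.054,"tz":0.02},{"tx":-0.093,"ty":-0.081,"tz":0.03},{"tx":-0.124,"ty":-0.108,"tz":0.04},{"tx":-0.15,"ty":-0.13,"tz":0.06}]'; python3 -c "
from h import *
plan([.506,-.37,.1],137.1); grab('wrist','w1')"
```

```text
t 1.82 pos [ 0.4815 -0.1333  0.2954] yaw 137.25 rp [3.1412e+00 1.0000e-04] q [-0.25  0.24  0.51  1.9  -0.13  1.04  1.14] w 0.584 F [0.8 0.1 0.4]
shift mm [-178.7 -157.2  195.3] twist 0.14773996549794788 rows 7.384130059939526invalid input
```

View pics/w1.png

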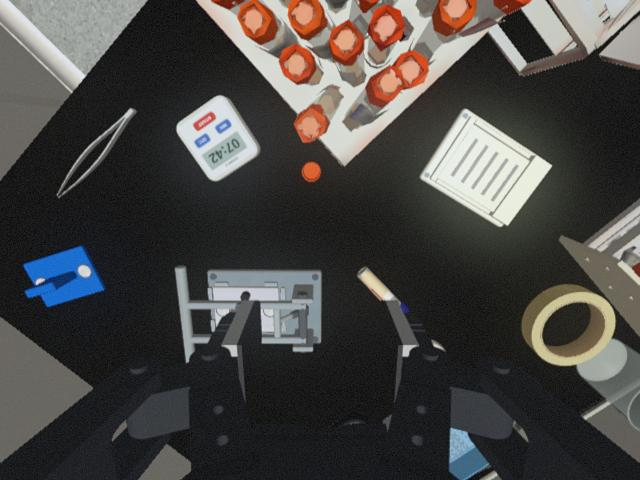

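```bash
python3 -m handwheel '[{"tx":-0.031,"ty":-0.027,"tz":0.005,"twist":0},{"tx":-0.062,"ty":-0.054,"tz":0.01,"twist":0},{"tx":-0.093,"ty":-0.081,"tz":0.015,"twist":0},{"tx":-0.124,"ty":-0.108,"tz":0.02,"twist":0},{"tx":-0.154,"ty":-0.135,"tz":0.03,"twist":0}]'; python3 -c "
from h import *
plan([.5062,-.3704,.1],137.1); d=grab('wrist','w1')
for p in [(.52,-.3837,.044),(.4218,-.2919,.044)]: print(proj(d,p))"
```

```text
clock: 2.28
eef_pos: [0.5037, -0.3369, 0.2655]
tcp_rot: [3.141, 0.001, 2.396]
wrist_force: [0.6, -0.6, 0.4]
width: 0.584
t 2.28 pos [ 0.5037 -0.3369  0.2655] yaw 137.27 rp [3.141e+00 1.200e-03] q [ 0.12  0.48  0.55  1.67 -0.28  1.07  1.58] w 0.584 F [ 0.6 -0.6  0.4]
shift mm [-24.4 -23.  165.6] twist 0.1655686284130411 rows 4.050706870374049
(np.float64(296.01344895880516), np.float64(258.017546574568))
(np.float64(294.0442805654193), np.float64(117.8245647453999))
```

View pics/w1.png

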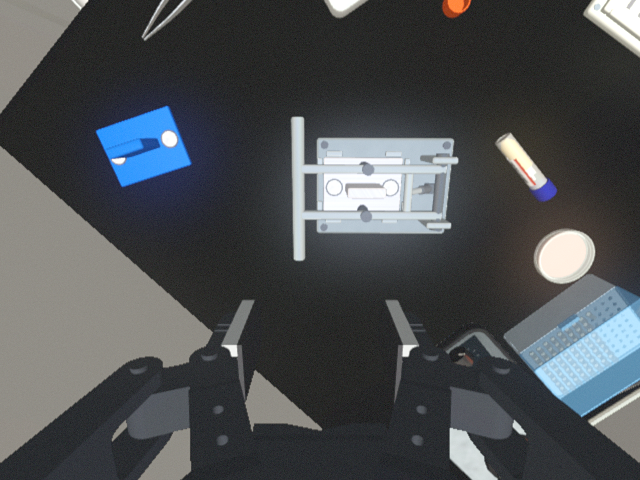

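```bash
python3 -m handwheel '[{"tx":-0.012,"ty":-0.01,"tz":0.035,"twist":0},{"tx":-0.0244,"ty":-0.021,"tz":0.07,"twist":0},{"tx":-0.0244,"ty":-0.021,"tz":0.11,"twist":0.1},{"tx":-0.0244,"ty":-0.021,"tz":0.145,"twist":0.1},{"tx":-0.0244,"ty":-0.021,"tz":0.175,"twist":0.1}]'; python3 -c "
from h import *
plan([.5062,-.3704,.039],137.1); d=grab('wrist','w2');grab('scene','s2')
for p in [(.52,-.3837,.044),(.4218,-.2919,.044)]: print(proj(d,p))"
```

```text
clock: 2.75
eef_pos: [0.5058, -0.3661, 0.0873]
tcp_rot: [-3.141, -0.003, 2.393]
wrist_force: [0.4, 1.3, -0.4]
width: 0.587
t 2.75 pos [ 0.5058 -0.3661  0.0873] yaw 137.1 rp [-3.1413e+00 -2.6000e-03] q [ 0.25  0.74  0.44  1.73 -0.42  0.78  1.72] w 0.587 F [ 0.4  1.3 -0.4]
shift mm [-3.3 -2.9 48.3] twist -0.0016090460962345787 rows 1.163680800627146
(np.float64(312.75599938133126), np.float64(327.25950554110966))
(np.float64(311.9191323923101), np.float64(44.53459221102412))
```

View pics/w2.png

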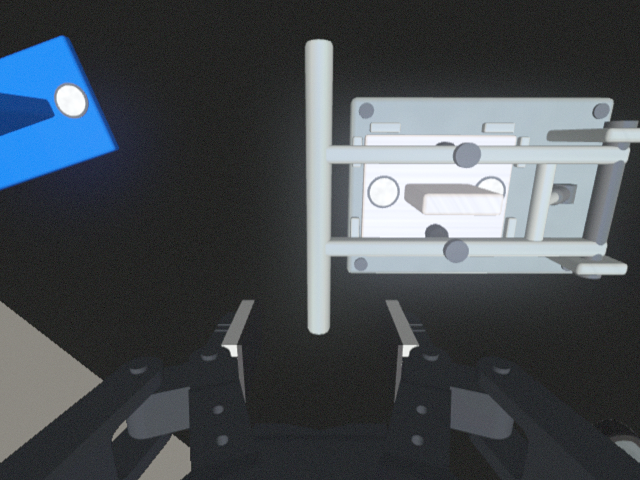

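View pics/s2.png

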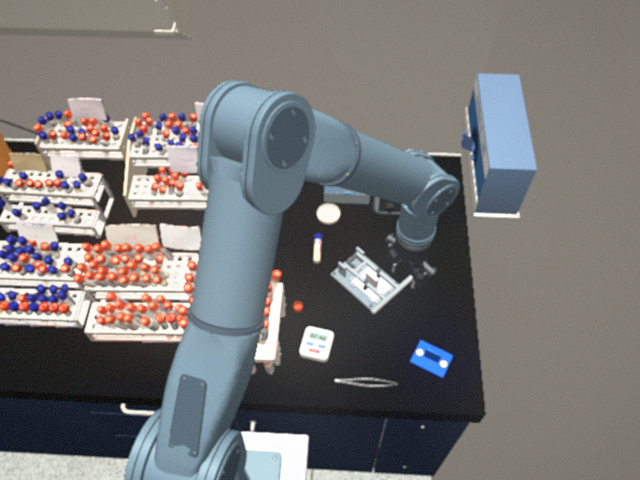

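```bash
python3 -m handwheel '[{"tx":-0.0032,"ty":0,"tz":0.025,"twist":0},{"tx":-0.0032,"ty":0,"tz":0.045,"twist":0},{"tx":-0.0032,"ty":0,"tz":0.048,"twist":0},{"tx":-0.0032,"ty":0,"tz":0.048,"twist":0},{"tx":-0.0032,"ty":0,"tz":0.048,"twist":0}]'; python3 -m handwheel '[{"tx":0,"ty":0,"tz":0,"twist":0},{"tx":0,"ty":0,"tz":0,"twist":0},{"tx":0,"ty":0,"tz":0,"twist":0},{"tx":0,"ty":0,"tz":0,"twist":0},{"tx":0,"ty":0,"tz":0,"twist":0}]' 0 40;  python3 -c "
from h import *
plan([.5062,-.3704,.039],137.1); d=grab('wrist','w3')"
```

```text
clock: 3.27
eef_pos: [0.5101, -0.3699, 0.0443]
tcp_rot: [3.141, 0.002, 2.393]
wrist_force: [0.1, 0.2, 0.5]
width: 0.585
clock: 3.68
eef_pos: [0.5093, -0.37, 0.0434]
tcp_rot: [-3.141, 0.001, 2.393]
wrist_force: [-1.8, 0.5, 5.8]
width: 0.119
t 3.68 pos [ 0.5093 -0.37    0.0434] yaw 137.11 rp [-3.1414e+00  1.4000e-03] q [ 0.27  0.81  0.41  1.72 -0.45  0.71  1.74] w 0.119 F [-1.8  0.5  5.8]
shift mm [ 2.1 -2.4  4.4] twist 0.013871817169444967 rows 0.13049222467819208
```

View pics/w3.png

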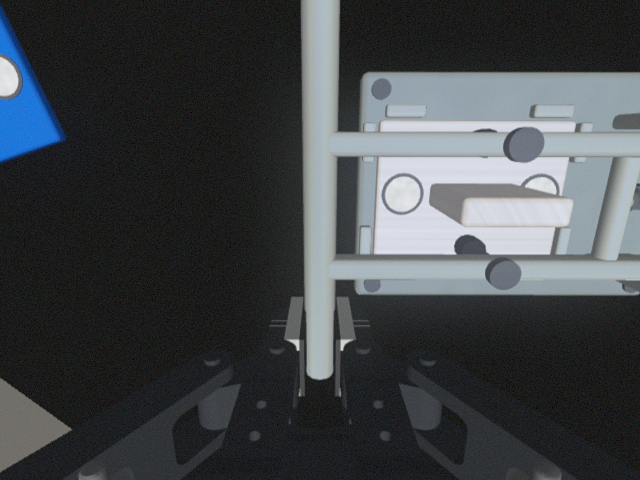

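```bash
python3 -m handwheel '[{"tx":0,"ty":0.0027,"tz":-0.0268,"twist":0},{"tx":0,"ty":0.0107,"tz":-0.0526,"twist":0},{"tx":0,"ty":0.0236,"tz":-0.0762,"twist":0},{"tx":0,"ty":0.0409,"tz":-0.0968,"twist":0},{"tx":0,"ty":0.0621,"tz":-0.1136,"twist":0}]';  python3 -c "
from h import *
plan([.5062,-.3704,.039],137.1); d=grab('wrist','w4')"
```

```text
clock: 4.15
eef_pos: [0.5475, -0.329, 0.1581]
tcp_rot: [-3.134, 0.002, 2.388]
wrist_force: [-6.8, -8.9, 3.0]
width: 0.118
t 4.15 pos [ 0.5475 -0.329   0.1581] yaw 136.84 rp [-3.1341e+00  1.6000e-03] q [ 0.13  0.66  0.5   1.66 -0.37  0.91  1.58] w 0.118 F [-6.8 -8.9  3. ]
shift mm [  2.  -57.6 119.5] twist -0.26356720230552355 rows 3.1820942250202684
```

View pics/w4.png

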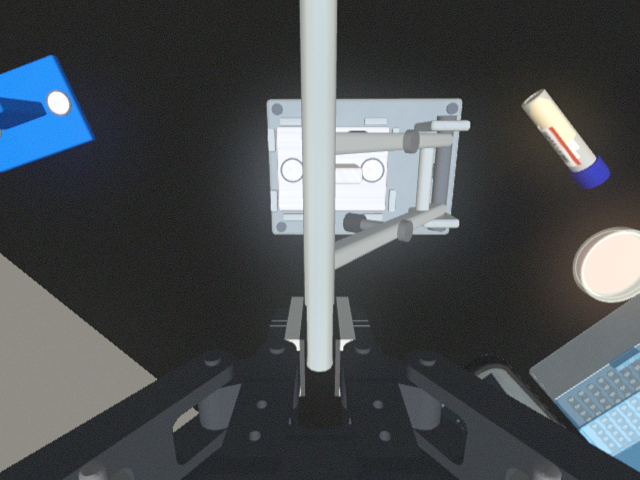

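```bash
python3 -m handwheel '[{"tx":0,"ty":0.024,"tz":-0.0122,"twist":0},{"tx":0,"ty":0.05,"tz":-0.0194,"twist":0},{"tx":0,"ty":0.0768,"tz":-0.0213,"twist":0},{"tx":0,"ty":0.1036,"tz":-0.0179,"twist":0},{"tx":0,"ty":0.1291,"tz":-0.0092,"twist":0}]';  python3 -c "
from h import *
plan([.5062,-.3704,.039],137.1); d=grab('wrist','w5')"
```

```text
clock: 4.62
eef_pos: [0.641, -0.2295, 0.1679]
tcp_rot: [3.14, 0.004, 2.393]
wrist_force: [2.7, -2.3, 4.5]
width: 0.118
t 4.62 pos [ 0.641  -0.2295  0.1679] yaw 137.09 rp [3.1405 0.0041] q [-0.04  0.72  0.49  1.54 -0.38  0.98  1.39] w 0.118 F [ 2.7 -2.3  4.5]
shift mm [   3.3 -195.1  128.7] twist -0.006492301595358185 rows 5.604681087816025
```

View pics/w5.png

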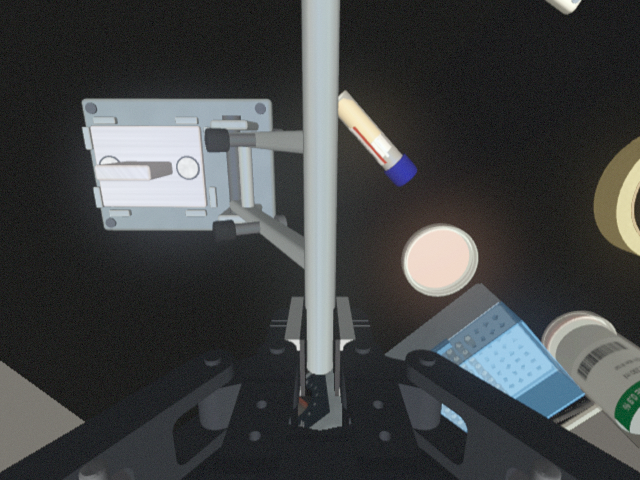

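```bash
python3 -m handwheel '[{"tx":0,"ty":0.006,"tz":0.002,"twist":0},{"tx":0,"ty":0.01,"tz":0.004,"twist":0},{"tx":0,"ty":0.01,"tz":0.004,"twist":0},{"tx":0,"ty":0.01,"tz":0.004,"twist":0},{"tx":0,"ty":0.01,"tz":0.002,"twist":0}]' 0.045;  python3 -m handwheel '[{"tx":0,"ty":0,"tz":-0.025,"twist":0},{"tx":0,"ty":0,"tz":-0.05,"twist":0},{"tx":0,"ty":0,"tz":-0.08,"twist":0},{"tx":0,"ty":-0.02,"tz":-0.11,"twist":0},{"tx":0.02,"ty":-0.05,"tz":-0.13,"twist":7}]'; python3 -c "
from h import *
plan([.5169,-.2883,.28],47.1); d=grab('wrist','w6');d=grab('top','t6')"
```

```text
clock: 5.08
eef_pos: [0.645, -0.2225, 0.1629]
tcp_rot: [-3.141, -0.001, 2.392]
wrist_force: [0.1, 0.6, -0.5]
width: 0.527
clock: 5.5
eef_pos: [0.6003, -0.2454, 0.2962]
tcp_rot: [3.139, 0.005, 2.275]
wrist_force: [-0.4, -1.2, 1.0]
width: 0.528
t 5.5 pos [ 0.6003 -0.2454  0.2962] yaw 130.32 rp [3.1386 0.0051] q [-0.07  0.54  0.59  1.52 -0.31  1.17  1.27] w 0.528 F [-0.4 -1.2  1. ]
shift mm [ 21.3 -91.4  15.8] twist 83.22057968012348 rows 2.2831580311806565
```

View pics/w6.png

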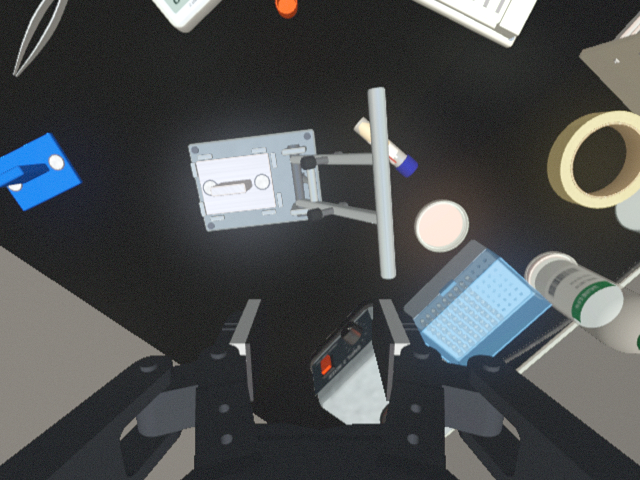

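View pics/t6.png

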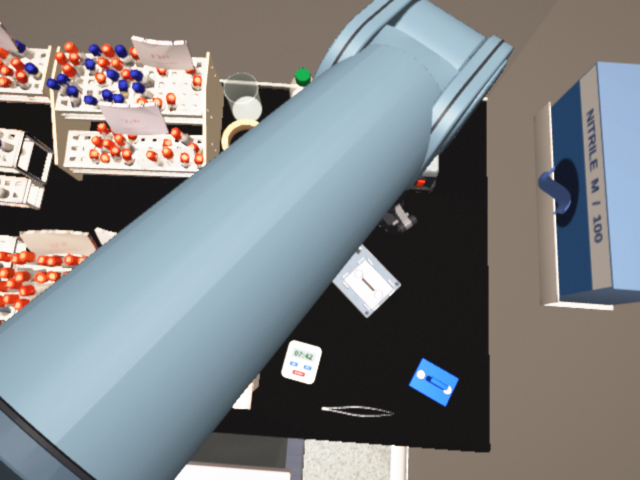

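```bash
python3 -m handwheel '[{"tx":0.004,"ty":-0.018,"tz":0,"twist":7},{"tx":0.008,"ty":-0.036,"tz":0,"twist":14},{"tx":0.012,"ty":-0.054,"tz":0,"twist":21},{"tx":0.016,"ty":-0.072,"tz":0,"twist":28},{"tx":0.021,"ty":-0.091,"tz":0.0,"twist":35}]'; python3 -m handwheel '[{"tx":0,"ty":0,"tz":0,"twist":7},{"tx":0,"ty":0,"tz":0.02,"twist":14},{"tx":0,"ty":0,"tz":0.05,"twist":21},{"tx":0,"ty":0,"tz":0.08,"twist":28},{"tx":0,"ty":0,"tz":0.1,"twist":35}]'; python3 -c "
from h import *
d=load('w6')
for p in [(382,185),(376,95),(387,270)]: print(pt(d,*p).round(4))
plan([.5169,-.2883,.15],47.1)"
```

```text
clock: 6.02
eef_pos: [0.513, -0.288, 0.2931]
tcp_rot: [3.141, -0.0, 1.654]
wrist_force: [0.3, -0.1, 0.2]
width: 0.525
clock: 6.43
eef_pos: [0.5129, -0.2869, 0.1908]
tcp_rot: [-3.139, -0.0, 1.043]
wrist_force: [0.3, 0.1, -0.7]
width: 0.53
[ 0.6076 -0.1849  0.1679]
[ 0.5644 -0.1445  0.1675]
[ 0.6544 -0.229   0.1676]
t 6.43 pos [ 0.5129 -0.2869  0.1908] yaw 59.75 rp [-3.1393e+00 -3.0000e-04] q [-0.15  0.63  0.83  1.79 -0.56  0.97  0.39] w 0.53 F [ 0.3  0.1 -0.7]
shift mm [ 0.8  4.2 40.8] twist 12.645993662280091 rows 0.9846459115811346
```

```bash
python3 -m handwheel '[{"tx":0,"ty":0.002,"tz":0.01,"twist":7},{"tx":0,"ty":0.004,"tz":0.02,"twist":12.6},{"tx":0,"ty":0.004,"tz":0.03,"twist":12.6},{"tx":0,"ty":0.004,"tz":0.035,"twist":12.6},{"tx":0,"ty":0.004,"tz":0.035,"twist":12.6}]' ; python3 -c "
from h import *
plan([.5169,-.2883,.15],47.1); d=grab('wrist','w7')
t=np.array([.5169,-.2883]);a=.8228;M=np.array([[np.cos(a),-np.sin(a)],[np.sin(a),np.cos(a)]])
for p in [(-.018,-.005),(.018,-.005),(.018,.005),(-.018,.005)]: print(np.round(proj(d,[*(t+M@p),.056]),1))"
```

```text
clock: 6.85
eef_pos: [0.5169, -0.2891, 0.1571]
tcp_rot: [-3.14, 0.0, 0.832]
wrist_force: [-0.5, 1.3, -0.1]
width: 0.526
t 6.85 pos [ 0.5169 -0.2891  0.1571] yaw 47.67 rp [-3.1398e+00  4.0000e-04] q [-0.15  0.7   0.84  1.8  -0.64  0.94  0.24] w 0.526 F [-0.5  1.3 -0.1]
shift mm [ 0.6 -0.5  7.1] twist 0.5725221243478131 rows 0.17200707386760783
[326.2 278.5]
[327. 227.]
[311.7 226.9]
[311.5 278.4]
```

View pics/w7.png

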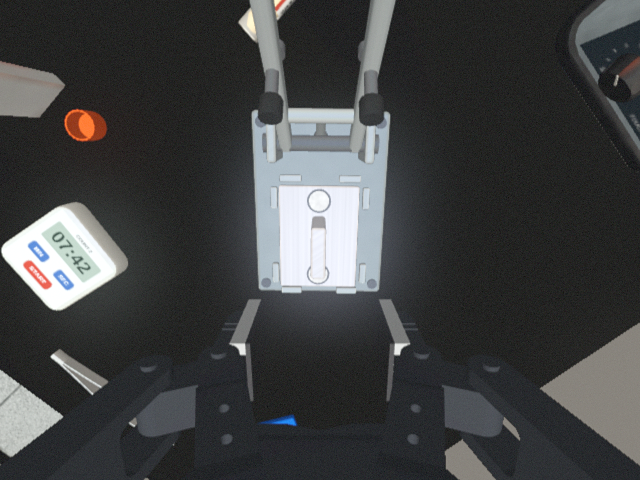

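```bash
python3 -m handwheel '[{"tx":0.0006,"ty":-0.0005,"tz":0.035,"twist":0.5},{"tx":0.0006,"ty":-0.0005,"tz":0.07,"twist":0.5},{"tx":0.0006,"ty":-0.0005,"tz":0.1,"twist":0.5},{"tx":0.0006,"ty":-0.0005,"tz":0.114,"twist":0.5},{"tx":0.0006,"ty":-0.0005,"tz":0.114,"twist":0.5}]' ; python3 -c "
from h import *
plan([.5169,-.2883,.04],47.1); d=grab('wrist','w8')"
```

```text
clock: 7.32
eef_pos: [0.5164, -0.2877, 0.0421]
tcp_rot: [-3.138, 0.001, 0.822]
wrist_force: [-0.2, 0.1, 0.5]
width: 0.527
t 7.32 pos [ 0.5164 -0.2877  0.0421] yaw 47.08 rp [-3.1376e+00  7.0000e-04] q [-0.06  0.86  0.7   1.83 -0.79  0.76  0.33] w 0.527 F [-0.2  0.1  0.5]
shift mm [-0.1  0.8  2.1] twist -0.015088288661075921 rows 0.053380407728597895
```

View pics/w8.png

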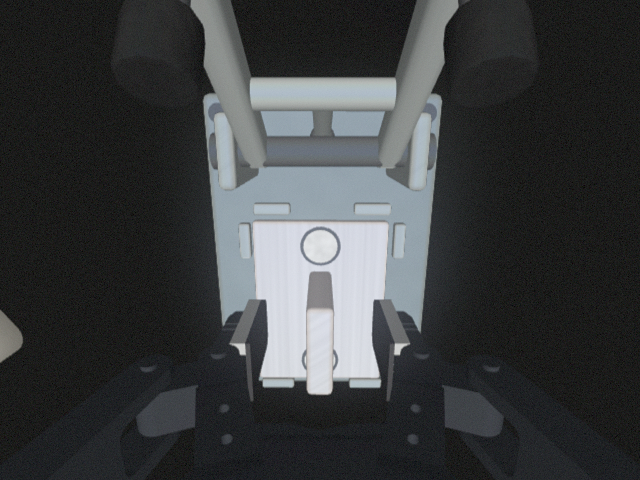

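```bash
python3 -m handwheel '[{"tx":0,"ty":0.0005,"tz":0.001,"twist":0},{"tx":0,"ty":0.0005,"tz":0.001,"twist":0},{"tx":0,"ty":0.0005,"tz":0.001,"twist":0},{"tx":0,"ty":0.0005,"tz":0.001,"twist":0},{"tx":0,"ty":0.0005,"tz":0.001,"twist":0}]' 0 35; python3 -m handwheel '[{"tx":0,"ty":0,"tz":-0.015,"twist":0},{"tx":0,"ty":0,"tz":-0.035,"twist":0},{"tx":0,"ty":0,"tz":-0.065,"twist":0},{"tx":0,"ty":0,"tz":-0.1,"twist":0},{"tx":0,"ty":0,"tz":-0.13,"twist":0}]'; python3 -c "
from h import *
plan([.5736,.0224,.2],15.7); d=grab('wrist','w9'); d=grab('top','t9')"
```

```text
clock: 7.78
eef_pos: [0.5189, -0.2893, 0.0448]
tcp_rot: [3.14, -0.001, 0.821]
wrist_force: [-2.3, 2.0, 5.8]
width: 0.113
clock: 8.2
eef_pos: [0.5181, -0.2894, 0.1764]
tcp_rot: [3.14, -0.0, 0.82]
wrist_force: [0.1, -0.0, -0.9]
width: 0.108
t 8.2 pos [ 0.5181 -0.2894  0.1764] yaw 46.99 rp [ 3.14e+00 -3.00e-04] q [-0.17  0.68  0.87  1.79 -0.63  0.97  0.21] w 0.108 F [ 0.1 -0.  -0.9]
shift mm [ 265.9 -172.1  -23.8] twist 31.29006695553474 rows 7.616246181430489
```

View pics/w9.png

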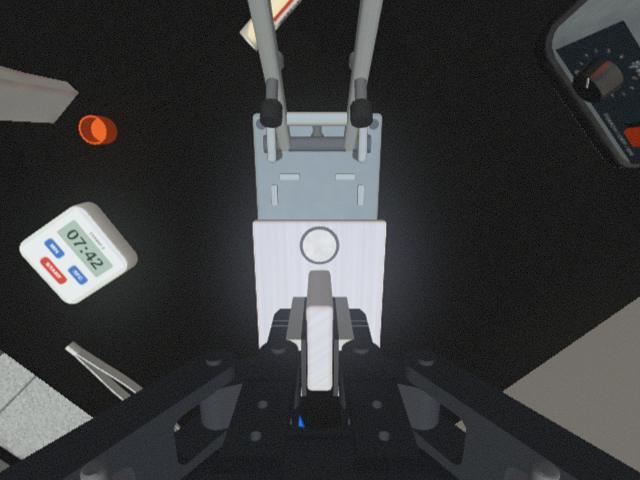

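View pics/t9.png

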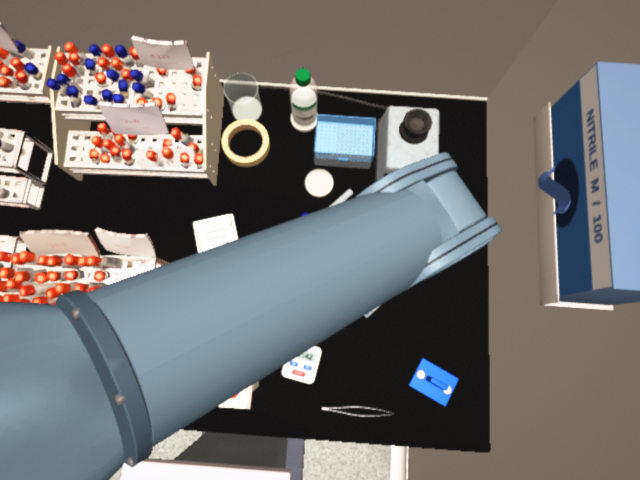

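```bash
python3 -m handwheel '[{"tx":0,"ty":0,"tz":-0.035,"twist":4},{"tx":0.01,"ty":-0.006,"tz":-0.07,"twist":10},{"tx":0.03,"ty":-0.02,"tz":-0.09,"twist":17},{"tx":0.06,"ty":-0.04,"tz":-0.09,"twist":24},{"tx":0.092,"ty":-0.06,"tz":-0.09,"twist":31}]'; python3 -c "
from h import *
plan([.5736,.0224,.26],15.7)"
```

```text
clock: 8.72
eef_pos: [0.5369, -0.1811, 0.2654]
tcp_rot: [3.14, -0.004, 0.271]
wrist_force: [0.4, 0.1, -2.5]
width: 0.108
t 8.72 pos [ 0.5369 -0.1811  0.2654] yaw 15.5 rp [ 3.1404 -0.0035] q [-0.53  0.62  1.14  1.79 -0.62  1.14 -0.49] w 0.108 F [ 0.4  0.1 -2.5]
shift mm [  89.7 -186.3    5.5] twist -0.19901774834798402 rows 4.959995231554907
```

```bash
python3 -m handwheel '[{"tx":0.01,"ty":-0.02,"tz":0,"twist":0},{"tx":0.02,"ty":-0.04,"tz":0,"twist":0},{"tx":0.03,"ty":-0.06,"tz":0,"twist":0},{"tx":0.036,"ty":-0.075,"tz":0,"twist":0},{"tx":0.04,"ty":-0.085,"tz":0,"twist":0}]'; python3 -c "
from h import *
plan([.5736,.0224,.26],15.7)"
```

```text
clock: 9.13
eef_pos: [0.552, -0.0856, 0.2632]
tcp_rot: [-3.14, -0.0, 0.282]
wrist_force: [0.2, 0.2, -1.1]
width: 0.108
t 9.13 pos [ 0.552  -0.0856  0.2632] yaw 16.17 rp [-3.1405e+00 -1.0000e-04] q [-0.72  0.61  1.15  1.81 -0.62  1.14 -0.64] w 0.108 F [ 0.2  0.2 -1.1]
shift mm [ 50.8 -97.7   3.4] twist 0.46666463791015644 rows 2.64174825694049
```

```bash
python3 -m handwheel '[{"tx":0.01,"ty":-0.03,"tz":0,"twist":0.5},{"tx":0.02,"ty":-0.06,"tz":0.01,"twist":0.5},{"tx":0.03,"ty":-0.085,"tz":0.03,"twist":0.5},{"tx":0.03,"ty":-0.098,"tz":0.05,"twist":0.5},{"tx":0.03,"ty":-0.098,"tz":0.06,"twist":0.5}]'; python3 -c "
from h import *
plan([.554,.017,.2],15.7)
d=grab('wrist','w10')
t=np.array([.5736,.0224]);a=.274;M=np.array([[np.cos(a),-np.sin(a)],[np.sin(a),np.cos(a)]])
for p in [(.058,.043,.027),(.058,-.043,.027),(.0305,.033,.022),(.0305,-.033,.022),(-.058,.043,.01),(-.058,-.043,.01)]: print(p,np.round(proj(d,[*(t+M@p[:2]),p[2]]),1))"
```

```text
clock: 9.55
eef_pos: [0.5523, 0.0185, 0.2009]
tcp_rot: [-3.139, 0.003, 0.276]
wrist_force: [-0.4, 0.6, -0.4]
width: 0.109
t 9.55 pos [0.5523 0.0185 0.2009] yaw 15.82 rp [-3.1389e+00  2.9000e-03] q [-0.87  0.68  1.09  1.88 -0.71  1.04 -0.77] w 0.109 F [-0.4  0.6 -0.4]
shift mm [1.2 1.9 0.9] twist 0.12451241525951673 rows 0.058918246141408885
(0.058, 0.043, 0.027) [269.  129.5]
(0.058, -0.043, 0.027) [377.5 129.7]
(0.0305, 0.033, 0.022) [283.2 164.5]
(0.0305, -0.033, 0.022) [362.9 164.7]
(-0.058, 0.043, 0.01) [276.3 260.7]
(-0.058, -0.043, 0.01) [368.7 261. ]
```

View pics/w10.png

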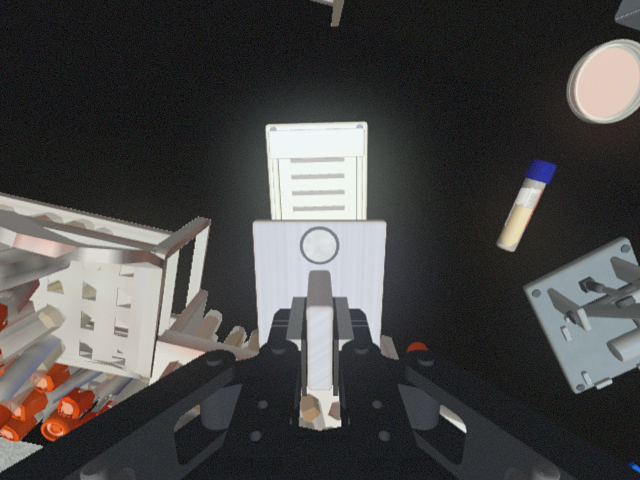

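```bash
python3 - <<'E'
from h import *
d=load('w10'); i=cv2.imread('pics/w10.png')
cv2.imwrite('pics/c6.png',cv2.resize(i[110:230,245:395],None,fx=5,fy=5,interpolation=cv2.INTER_CUBIC))
print(d['eye'],d['rotation'])
for p in [(290,140),(340,140),(320,165),(320,200),(272,190),(362,190),(320,250),(270,240),(370,240),(320,276)]: print(p,pt(d,*p).round(4))
E
```

```text
[0.62475323 0.03878428 0.33034238] [-0.29962224  0.00353142 -1.29493429]
(290, 140) [0.6147 0.0613 0.029 ]
(340, 140) [0.6255 0.0231 0.0276]
(320, 165) [0.6011 0.0328 0.0104]
(320, 200) [0.5721 0.0245 0.0106]
(272, 190) [0.5691 0.0674 0.011 ]
(362, 190) [ 0.5907 -0.0083  0.0114]
(320, 250) [0.5772 0.0256 0.174 ]
(270, 240) [0.5757 0.0484 0.1744]
(370, 240) [0.5876 0.0053 0.1732]
(320, 276) [0.5684 0.0231 0.1826]
```

View pics/c6.png

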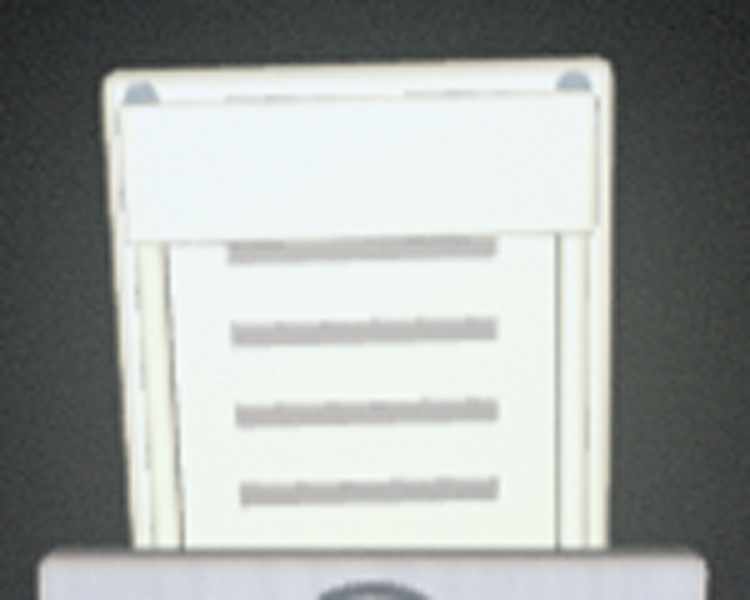

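```bash
python3 - <<'E'
from h import *
exec(open('fit.py').read().split('px=')[0].split("d=load('top0')")[1])
d=load('top0')
px=[(180+65/5,200+108/5),(180+268/5,200+65/5),(180+318/5,200+335/5),(180+112/5,200+380/5)]
Q=[pt(d,u,v,.010)[:2] for u,v in px]
P=[(.058,.043),(.058,-.043),(-.058,-.043),(-.058,.043)]
t,a,r=rigid(P,Q); print('cradle top',t.round(4),a,r.round(4).tolist())
d=load('w10')
ob=[((266,125),(.058,.043),.01),((367,122.4),(.058,-.043),.01),((282,219.6),None,.01)]
Q=[pt(d,266,125,.01)[:2],pt(d,367,122.4,.01)[:2]]
A=Q[1]-Q[0]; print('width',np.linalg.norm(A)); yaw=np.arctan2(A[1],A[0])+np.pi/2
ex=np.array([np.cos(yaw),np.sin(yaw)]); ey=np.array([-ex[1],ex[0]])
c=(Q[0]+Q[1])/2-.058*ex; print('wrist',c,yaw)
for n,p,z in [('lipL',(269.4,158.4),.027),('lipR',(364,156.6),.027),('gL',(282,219.6),.01),('gR1',(356.2,158),.01),('gR',(356.2,219.6),.01),('lipwallback L',(270,130.6),.027),('R',(364,128.6),.027)]:
    w=pt(d,*p,z)[:2]-c; print(n,(w@ex).round(4),(w@ey).round(4))
# plate edge
e=[pt(d,254,221,.1735),pt(d,385,221,.1735)]; m=(e[0]+e[1])/2; s=sensors.observe(); M=R.from_euler('xyz',s['tcp_rot']).as_matrix()
print('plate edge in tool',(M.T@(m-s['eef_pos'])).round(4), np.linalg.norm(e[0]-e[1]), np.arctan2(*(e[0]-e[1])[[0,1]]), s['tcp_rot'])
E
```

```text
cradle top [0.5758 0.0246] 0.2905297987240826 [[-0.0007, -0.0004], [-0.0009, -0.0], [0.0009, -0.0], [0.0008, 0.0005]]
width 0.08416390549043369
wrist [0.57723595 0.02766545] 0.30012988383953076
lipL 0.0318 0.0386
lipR 0.0314 -0.038
gL -0.0229 0.0331
gR1 0.0294 -0.0333
gR -0.0245 -0.0336
lipwallback L 0.0532 0.0368
R 0.0529 -0.0377
plate edge in tool [ 0.0405 -0.0025  0.0266] 0.05773681765421711 -0.2766745466420462 [-3.1402876   0.00426183  0.27378155]
```

```bash
python3 -c "
from h import *
plan([.5655,.022,.08],16.9)"
```

```text
t 9.6 pos [0.5517 0.0161 0.2002] yaw 15.69 rp [-3.1403  0.0043] q [-0.87  0.69  1.09  1.88 -0.71  1.04 -0.77] w 0.113 F [-0.7 -0.3 -1.9]
shift mm [ 15.4  -1.8 120.2] twist -1.2134727595896777 rows 2.9055306591345884
```

```bash
python3 -m handwheel '[{"tx":0.007,"ty":-0.001,"tz":0.03,"twist":-1.2},{"tx":0.014,"ty":-0.0018,"tz":0.06,"twist":-1.2},{"tx":0.014,"ty":-0.0018,"tz":0.09,"twist":-1.2},{"tx":0.014,"ty":-0.0018,"tz":0.115,"twist":-1.2},{"tx":0.014,"ty":-0.0018,"tz":0.12,"twist":-1.2}]' - 28; python3 -c "
from h import *
plan([.5655,.022,.064],16.9)
d=grab('wrist','w11');plan([.5655,.022,.064],16.9)"
```

```text
clock: 10.02
eef_pos: [0.5648, 0.0183, 0.0806]
tcp_rot: [-3.141, 0.004, 0.29]
wrist_force: [-0.2, -0.7, -0.1]
width: 0.11
t 10.02 pos [0.5648 0.0183 0.0806] yaw 16.61 rp [-3.1413  0.0045] q [-0.74  0.85  0.9   1.9  -0.89  0.86 -0.64] w 0.11 F [-0.2 -0.7 -0.1]
shift mm [ 1.8 -3.4 16.6] twist -0.288791310468298 rows 0.40901991416215305
t 10.07 pos [0.5653 0.0182 0.0817] yaw 16.61 rp [3.1414 0.0035] q [-0.74  0.85  0.9   1.9  -0.89  0.86 -0.64] w 0.11 F [ 0.4  0.3 -2. ]
shift mm [ 1.3 -3.6 17.7] twist -0.29320611737060176 rows 0.4334676927464505
```

View pics/w11.png

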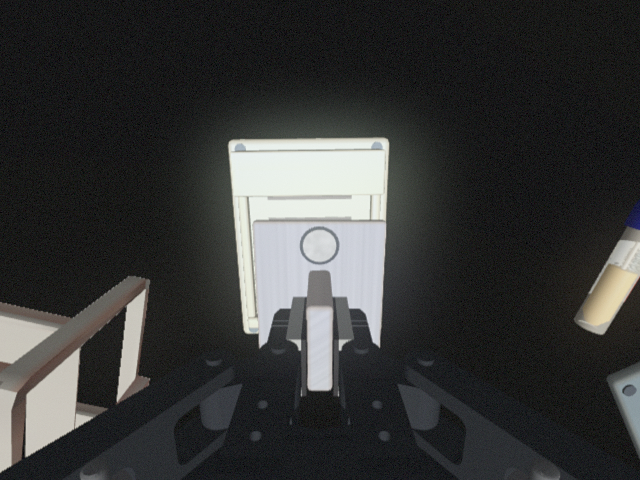

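```bash
python3 - <<'E'
from h import *
i=cv2.imread('pics/w11.png')
cv2.imwrite('pics/c7.png',cv2.resize(i[130:350,225:395],None,fx=2.7*1.2,fy=2.7,interpolation=cv2.INTER_CUBIC))
cv2.imwrite('pics/c7.png',cv2.resize(i[130:280,225:395],None,fx=4,fy=4,interpolation=cv2.INTER_CUBIC))
E
```

```text
(no output)
```

View pics/c7.png

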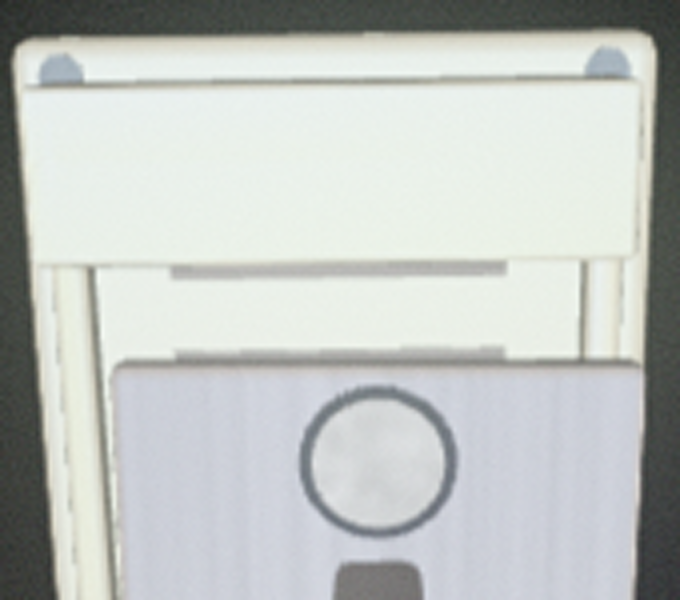

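```bash
python3 - <<'E'
from h import *
d=load('w11'); s=sensors.observe(); M=R.from_euler('xyz',s['tcp_rot']).as_matrix(); T=s['eef_pos']
zt=pt(d,290,250)[2],pt(d,350,235)[2]; print('plate top z',zt, 'T',T, 'lip z', pt(d,310,175)[2], 'floor', pt(d,310,205)[2])
f=lambda p,z:(M.T@(pt(d,*p,z)-T))
for n,p,z in [('bL',(228.75,140),.01),('bR',(389.25,138.25),.01),('lipL',(232,196.2),.027),('lipR',(384,194.2),.027),('gL',(249.2,197.5),.01),('gR',(370.5,195.5),.01),('pL',(253.2,221.2),zt[0]),('pR',(385.5,220.5),zt[0]),('tabL',(308,308),zt[0]+.04),('tabR',(333,308),zt[0]+.04)]: print(n,(f(p,z)*1000).round(1))
E
```

```text
plate top z (np.float64(0.05223715686549818), np.float64(0.052857290844192856)) T [0.56534242 0.0182071  0.08167248] lip z 0.029524286560654145 floor 0.011125538770443172
bL [ 72.5 -48.3  71.4]
bR [73.4 36.2 71.4]
lipL [ 45.5 -44.6  54.5]
lipR [46.5 32.  54.5]
gL [ 42.1 -39.3  71.5]
gR [43.2 27.6 71.5]
pL [ 38.4 -29.9  29.3]
pR [38.7 28.8 29.3]
tabL [ 15.8  -4.5 -10.6]
tabR [ 15.8   4.4 -10.6]
```

```bash
python3 -m handwheel '[{"tx":0.002,"ty":-0.003,"tz":0.005,"twist":-0.3},{"tx":0.0045,"ty":-0.0055,"tz":0.01,"twist":-0.3},{"tx":0.0045,"ty":-0.0055,"tz":0.018,"twist":-0.3},{"tx":0.0045,"ty":-0.0055,"tz":0.022,"twist":-0.3},{"tx":0.0045,"ty":-0.0055,"tz":0.022,"twist":-0.3}]'; python3 -c "
from h import *
plan([.5655,.022,.05],16.9)
d=grab('wrist','w12');plan([.5655,.022,.05],16.9)
i=cv2.imread('pics/w12.png')
cv2.imwrite('pics/c8.png',cv2.resize(i[130:330,205:435],None,fx=3,fy=3,interpolation=cv2.INTER_CUBIC))"
```

```text
clock: 10.48
eef_pos: [0.5697, 0.0269, 0.0612]
tcp_rot: [-3.141, -0.001, 0.298]
wrist_force: [-0.4, 0.5, -0.5]
width: 0.112
t 10.48 pos [0.5697 0.0269 0.0612] yaw 17.06 rp [-3.1413e+00 -6.0000e-04] q [-0.73  0.88  0.87  1.9  -0.92  0.83 -0.63] w 0.112 F [-0.4  0.5 -0.5]
shift mm [-5.4  3.5 11.2] twist 0.15837743071398336 rows 0.3087478564699093
t 10.53 pos [0.5696 0.0266 0.0613] yaw 17.05 rp [ 3.1416e+00 -4.0000e-04] q [-0.73  0.87  0.87  1.9  -0.92  0.83 -0.63] w 0.108 F [-0.3  0.8 -0.6]
shift mm [-5.3  3.2 11.3] twist 0.1451972583390102 rows 0.30868368603628304
```

View pics/c8.png

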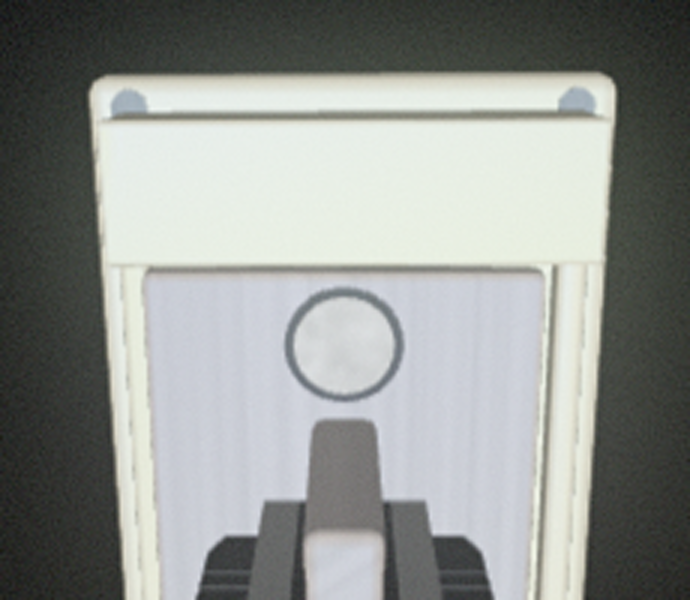

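```bash
python3 - <<'E'
from h import *
d=load('w12'); s=sensors.observe(); M=R.from_euler('xyz',s['tcp_rot']).as_matrix(); T=s['eef_pos']
zt=[pt(d,u,v)[2] for u,v in [(270,240),(360,250),(270,280),(370,290)]];print(np.round(zt,4),pt(d,320,190)[2])
f=lambda p,z:(M.T@(pt(d,*p,z)-T))
for n,p,z in [('lip',(320,218.3),.027),('p',(320,219.5),np.mean(zt))]: print(n,(f(p,z)*1000).round(1))
E
```

```text
[0.0336 0.0341 0.0341 0.0338] 0.029903189387541856
lip [39.1 -0.2 34.3]
p [40.1 -0.2 27.4]
```

```bash
python3 -m handwheel '[{"tx":-0.002,"ty":0.0005,"tz":0,"twist":0},{"tx":-0.0035,"ty":0.001,"tz":0.002,"twist":0},{"tx":-0.0035,"ty":0.001,"tz":0.005,"twist":0},{"tx":-0.0035,"ty":0.001,"tz":0.007,"twist":0},{"tx":-0.0035,"ty":0.001,"tz":0.008,"twist":0}]'; python3 -m handwheel '[{"tx":0,"ty":0,"tz":0.0005,"twist":0},{"tx":0,"ty":0,"tz":0.001,"twist":0},{"tx":0,"ty":0,"tz":0.0015,"twist":0},{"tx":0,"ty":0,"tz":0.002,"twist":0},{"tx":0,"ty":0,"tz":0.002,"twist":0}]'; python3 -c "
from h import *
plan([.5655,.022,.05],16.9)
d=grab('wrist','w13');plan([.5655,.022,.05],16.9)
i=cv2.imread('pics/w13.png')
cv2.imwrite('pics/c9.png',cv2.resize(i[130:330,205:435],None,fx=3,fy=3,interpolation=cv2.INTER_CUBIC))
print([pt(d,u,v).round(4) for u,v in [(265,235),(365,235),(270,290),(365,290),(320,190)]])"
```

```text
clock: 10.95
eef_pos: [0.5661, 0.0246, 0.0527]
tcp_rot: [-3.141, 0.0, 0.297]
wrist_force: [-0.1, 0.3, -1.0]
width: 0.11
clock: 11.37
eef_pos: [0.5666, 0.0247, 0.0518]
tcp_rot: [-3.141, -0.001, 0.297]
wrist_force: [-1.7, 1.2, 6.6]
width: 0.108
t 11.37 pos [0.5666 0.0247 0.0518] yaw 17.04 rp [-3.1411e+00 -6.0000e-04] q [-0.72  0.88  0.85  1.91 -0.93  0.81 -0.61] w 0.108 F [-1.7  1.2  6.6]
shift mm [-1.9  2.2  1.8] twist 0.14191657421247328 rows 0.08193178483418359
t 11.42 pos [0.5667 0.0247 0.0518] yaw 17.04 rp [-3.1411e+00 -7.0000e-04] q [-0.72  0.88  0.85  1.91 -0.93  0.81 -0.61] w 0.113 F [-1.4  0.4  6.1]
shift mm [-1.9  2.3  1.8] twist 0.14118451579992097 rows 0.08257075001185965
[array([0.591 , 0.0577, 0.0247]), array([0.6037, 0.0149, 0.0232]), array([0.5656, 0.0489, 0.0241]), array([0.5786, 0.0063, 0.0239]), array([0.6177, 0.0403, 0.0283])]
```

View pics/c9.png

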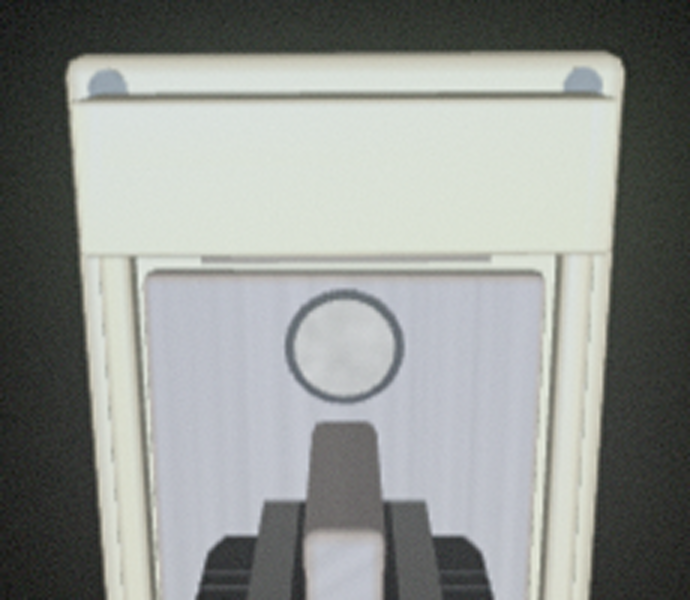

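```bash
python3 -m handwheel '[{"tx":0,"ty":0,"tz":0.0005,"twist":0},{"tx":0,"ty":0,"tz":0.001,"twist":0},{"tx":0,"ty":0,"tz":0.0015,"twist":0},{"tx":0,"ty":0,"tz":0.002,"twist":0},{"tx":0,"ty":0,"tz":0.002,"twist":0}]'; python3 -c "
from h import *
d=grab('wrist','w14');plan([.5655,.022,.05],16.9)
i=cv2.imread('pics/w14.png')
cv2.imwrite('pics/c10.png',cv2.resize(i[130:330,205:435],None,fx=3,fy=3,interpolation=cv2.INTER_CUBIC))
P=[pt(d,u,v) for u in list(range(262,290,3))+list(range(350,374,3)) for v in range(228,300,3)]
P=np.array(P);P=P[P[:,2]<.04];A=np.c_[P[:,:2]-[.577,.0255],np.ones(len(P))];c=np.linalg.lstsq(A,P[:,2],rcond=None)[0];print(c, 'tilt x', c[0]*np.cos(.295)+c[1]*np.sin(.295))"
```

```text
clock: 11.83
eef_pos: [0.5679, 0.025, 0.0504]
tcp_rot: [-3.141, -0.003, 0.298]
wrist_force: [0.6, 1.1, 9.3]
width: 0.112
t 11.88 pos [0.5679 0.025  0.0504] yaw 17.05 rp [-3.1413e+00 -3.1000e-03] q [-0.72  0.89  0.85  1.91 -0.94  0.81 -0.61] w 0.11 F [-0.   1.7  9.4]
shift mm [-3.2  2.2  0.4] twist 0.14851242549801213 rows 0.09355845542311603
[-0.0319576  -0.0075193   0.02272078] tilt x -0.032763262480491225
```

View pics/c10.png

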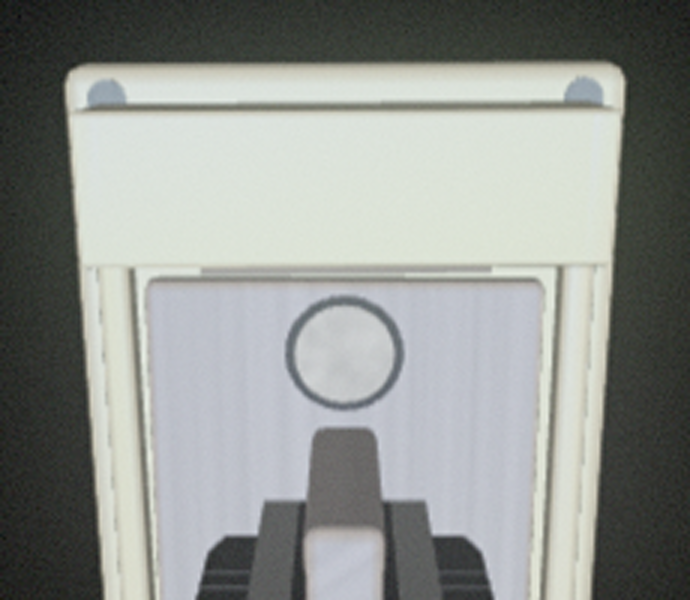

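```bash
python3 -m handwheel '[{"tx":0,"ty":0,"tz":0.0005,"twist":0},{"tx":0,"ty":0,"tz":0.001,"twist":0},{"tx":0,"ty":0,"tz":0.0015,"twist":0},{"tx":0,"ty":0,"tz":0.002,"twist":0},{"tx":0,"ty":0,"tz":0.002,"twist":0}]'; cat > tl.py <<'E'
from h import *
import sys
t=sys.argv[1]
d=grab('wrist',t);plan([.577,.0255,.0445],16.9)
i=cv2.imread(f'pics/{t}.png')
cv2.imwrite(f'pics/{t}c.png',cv2.resize(i[130:330,205:435],None,fx=3,fy=3,interpolation=cv2.INTER_CUBIC))
v0=int(sys.argv[2]) if len(sys.argv)>2 else 230
P=np.array([pt(d,u,v) for u in list(range(262,290,3))+list(range(350,374,3)) for v in range(v0,300,3)])
P=P[P[:,2]<.045];A=np.c_[P[:,:2]-[.577,.0255],np.ones(len(P))];c=np.linalg.lstsq(A,P[:,2],rcond=None)[0];print('z centre',c[2].round(4),'tilt x', c[0]*np.cos(.295)+c[1]*np.sin(.295))
E
python3 tl.py w15
```

```text
clock: 12.3
eef_pos: [0.5691, 0.0254, 0.049]
tcp_rot: [-3.141, -0.005, 0.298]
wrist_force: [1.5, 2.9, 12.2]
width: 0.112
t 12.35 pos [0.5691 0.0254 0.049 ] yaw 17.07 rp [-3.1415 -0.0053] q [-0.72  0.89  0.85  1.9  -0.94  0.81 -0.61] w 0.111 F [ 2.   3.4 10.8]
shift mm [7.5 2.2 4.6] twist 0.16767685316563075 rows 0.21790138834794076
z centre 0.0213 tilt x -0.068553063211314
```

View pics/w15c.png

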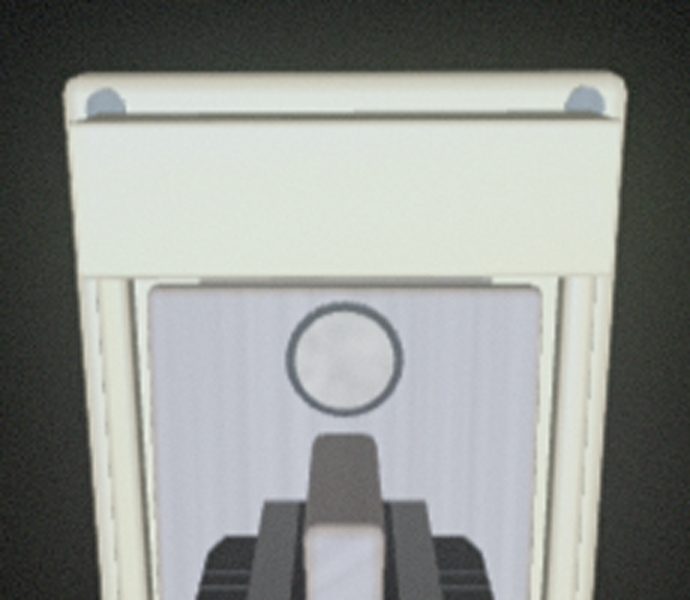

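```bash
python3 -m handwheel '[{"tx":0.001,"ty":0,"tz":0.0007,"twist":0},{"tx":0.003,"ty":0,"tz":0.001,"twist":0},{"tx":0.005,"ty":0,"tz":0.001,"twist":0},{"tx":0.006,"ty":0,"tz":0.001,"twist":0},{"tx":0.006,"ty":0,"tz":0.001,"twist":0}]'; python3 tl.py w16 240
```

```text
clock: 12.77
eef_pos: [0.5717, 0.0256, 0.0475]
tcp_rot: [-3.141, 0.001, 0.297]
wrist_force: [-7.2, -0.2, 17.0]
width: 0.108
t 12.82 pos [0.5717 0.0256 0.0475] yaw 16.99 rp [-3.1408e+00  5.0000e-04] q [-0.71  0.9   0.85  1.89 -0.94  0.81 -0.62] w 0.109 F [-6.5  0.6 16.8]
shift mm [5.1 1.7 3. ] twist 0.09481712179658075 rows 0.14725881380965833
z centre 0.0199 tilt x -0.0986438542694189
```

View pics/w16c.png

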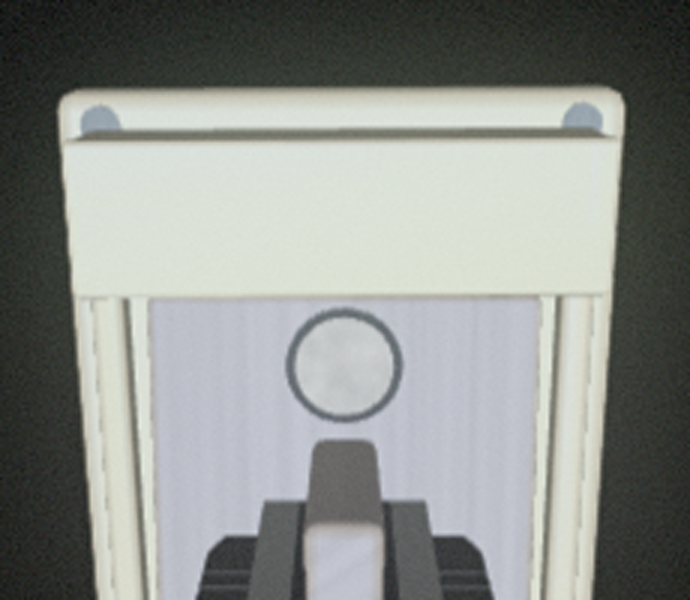

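```bash
python3 -m handwheel '[{"tx":0.002,"ty":0,"tz":-0.0005,"twist":0},{"tx":0.004,"ty":0,"tz":-0.001,"twist":0},{"tx":0.006,"ty":0,"tz":-0.001,"twist":0},{"tx":0.008,"ty":0,"tz":-0.001,"twist":0},{"tx":0.008,"ty":0,"tz":-0.001,"twist":0}]'; python3 tl.py w17 250
```

```text
clock: 13.23
eef_pos: [0.5801, 0.0283, 0.0475]
tcp_rot: [3.141, -0.0, 0.297]
wrist_force: [-2.5, -0.2, 5.6]
width: 0.111
t 13.28 pos [0.5801 0.0283 0.0475] yaw 17.03 rp [ 3.1412e+00 -3.0000e-04] q [-0.71  0.91  0.85  1.87 -0.94  0.82 -0.63] w 0.113 F [-2.9 -0.5  6.5]
shift mm [-3.8  1.8  3. ] twist 0.12547017116372672 rows 0.12285424715875784
z centre 0.0206 tilt x -0.09394862640096421
```

View pics/w17c.png

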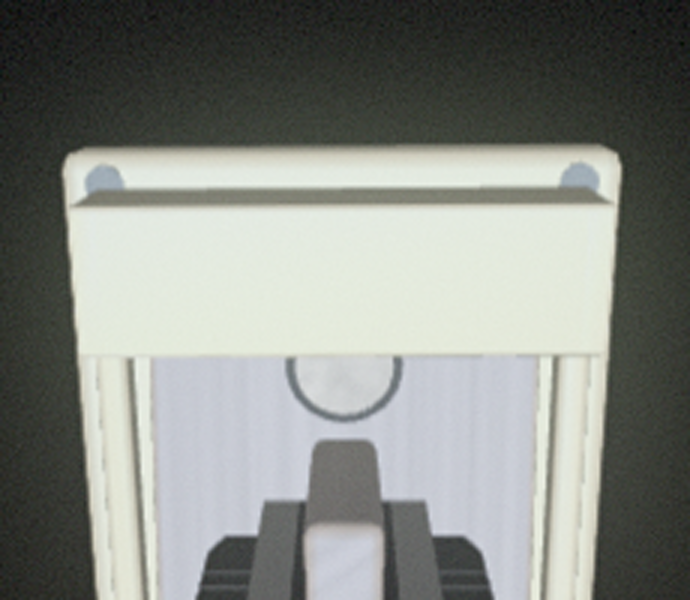

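```bash
python3 -m handwheel '[{"tx":0.001,"ty":0,"tz":0,"twist":0},{"tx":0.002,"ty":0,"tz":0,"twist":0},{"tx":0.003,"ty":0,"tz":0,"twist":0},{"tx":0.0035,"ty":0,"tz":0,"twist":0},{"tx":0.0035,"ty":0,"tz":0,"twist":0}]'; python3 tl.py w18 255
```

```text
clock: 13.7
eef_pos: [0.5831, 0.0291, 0.0475]
tcp_rot: [3.141, 0.0, 0.297]
wrist_force: [-3.2, -0.5, 6.3]
width: 0.109
t 13.75 pos [0.5831 0.0291 0.0475] yaw 17.01 rp [3.1412e+00 2.0000e-04] q [-0.71  0.91  0.85  1.86 -0.93  0.83 -0.64] w 0.111 F [-3.  -0.7  7.4]
shift mm [-6.9  1.7  3. ] twist 0.11016425970171895 rows 0.18398849367476736
z centre 0.0191 tilt x 0.020542118784500216
```

View pics/w18c.png

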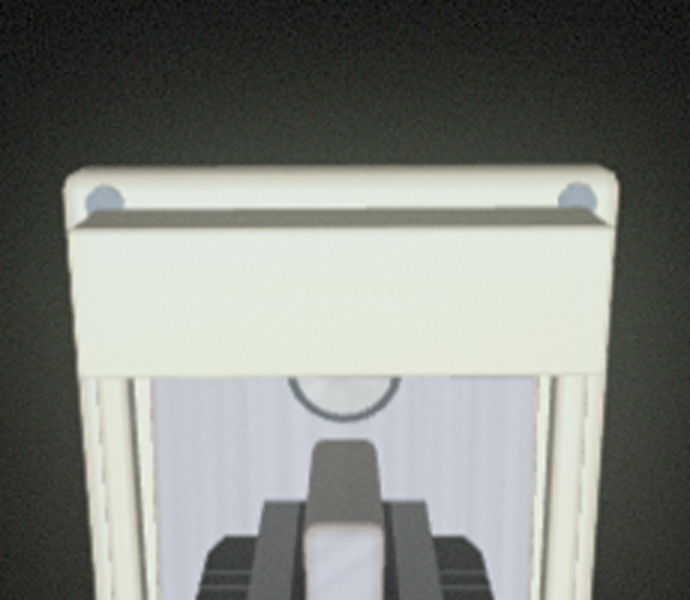

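```bash
python3 -m handwheel '[{"tx":-0.0007,"ty":0,"tz":0.0008,"twist":0},{"tx":-0.0014,"ty":0,"tz":0.0016,"twist":0},{"tx":-0.0021,"ty":0,"tz":0.0024,"twist":0},{"tx":-0.0028,"ty":0,"tz":0.0032,"twist":0},{"tx":-0.0028,"ty":0,"tz":0.0032,"twist":0}]'; python3 tl.py w19 265
```

```text
clock: 14.17
eef_pos: [0.5811, 0.0285, 0.0451]
tcp_rot: [3.141, -0.001, 0.297]
wrist_force: [-4.2, 0.1, 12.4]
width: 0.107
t 14.22 pos [0.5811 0.0285 0.0451] yaw 17.01 rp [ 3.1415e+00 -1.5000e-03] q [-0.71  0.91  0.85  1.87 -0.94  0.82 -0.63] w 0.108 F [-4.   0.7 12.3]
shift mm [-4.8  1.7  0.6] twist 0.11179239000125563 rows 0.12337496655647996
z centre 0.0185 tilt x -0.030586537367565513
```

View pics/w19c.png

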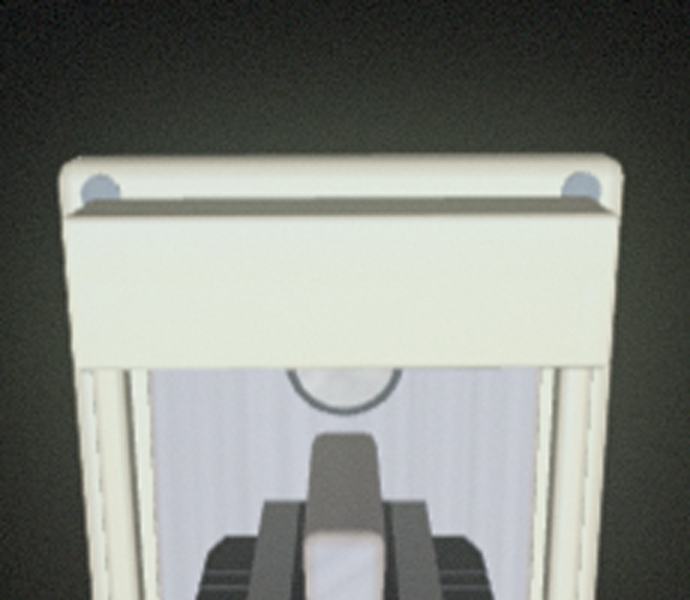

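```bash
python3 -m handwheel '[{"tx":-0.0003,"ty":0,"tz":0.0005,"twist":0},{"tx":-0.0006,"ty":0,"tz":0.001,"twist":0},{"tx":-0.001,"ty":0,"tz":0.0015,"twist":0},{"tx":-0.001,"ty":0,"tz":0.0018,"twist":0},{"tx":-0.001,"ty":0,"tz":0.0018,"twist":0}]'; python3 tl.py w20 265
```

```text
clock: 14.63
eef_pos: [0.5798, 0.0281, 0.0434]
tcp_rot: [-3.141, -0.001, 0.297]
wrist_force: [-5.9, -0.1, 15.1]
width: 0.107
t 14.68 pos [0.5798 0.0281 0.0434] yaw 17.01 rp [-3.1414e+00 -8.0000e-04] q [-0.71  0.91  0.84  1.87 -0.94  0.82 -0.63] w 0.109 F [-5.1  0.3 15. ]
shift mm [-3.5  1.7 -1.1] twist 0.10587087270627649 rows 0.09623653983625811
z centre 0.0172 tilt x -0.006736819261821841
```

Nearly flat. Release and back straight up.

```bash
python3 -m handwheel '[{"tx":0,"ty":0,"tz":0,"twist":0},{"tx":0,"ty":0,"tz":0,"twist":0},{"tx":0,"ty":0,"tz":0,"twist":0},{"tx":0,"ty":0,"tz":0,"twist":0},{"tx":0,"ty":0,"tz":0,"twist":0}]' 0.04; python3 -m handwheel '[{"tx":0,"ty":0,"tz":-0.015,"twist":0},{"tx":0,"ty":0,"tz":-0.04,"twist":0},{"tx":0,"ty":0,"tz":-0.07,"twist":0},{"tx":0,"ty":0,"tz":-0.11,"twist":0},{"tx":-0.0,"ty":0,"tz":-0.15,"twist":0}]'; python3 -c "
from h import *
grab('wrist','w21');grab('top','t21');plan([.577,.0255,.2],16.9)"
```

```text
clock: 15.1
eef_pos: [0.5794, 0.0287, 0.0418]
tcp_rot: [3.142, 0.0, 0.297]
wrist_force: [-0.1, -0.6, 0.4]
width: 0.466
clock: 15.52
eef_pos: [0.5787, 0.0282, 0.1942]
tcp_rot: [3.141, 0.001, 0.296]
wrist_force: [1.9, 0.2, -0.3]
width: 0.465
t 15.62 pos [0.5829 0.0273 0.1991] yaw 16.97 rp [ 3.1389 -0.0098] q [-0.84  0.72  1.06  1.81 -0.73  1.05 -0.77] w 0.47 F [ 0.9 -0.4  0.4]
shift mm [-6.2 -0.  -1. ] twist 0.07152167436015588 rows 0.15006560173745653
```

View pics/w21.png

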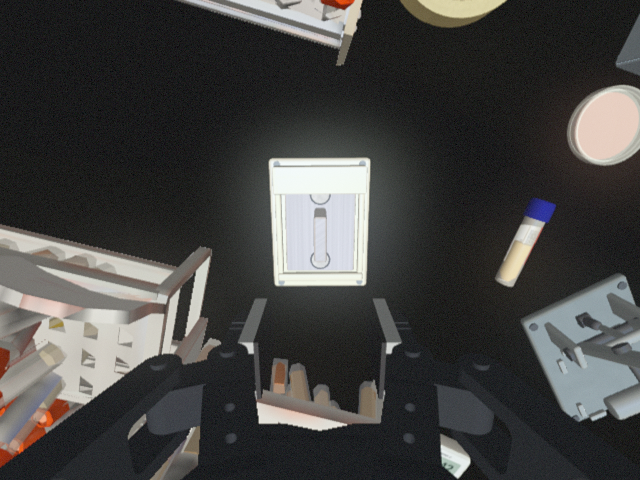

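View pics/t21.png

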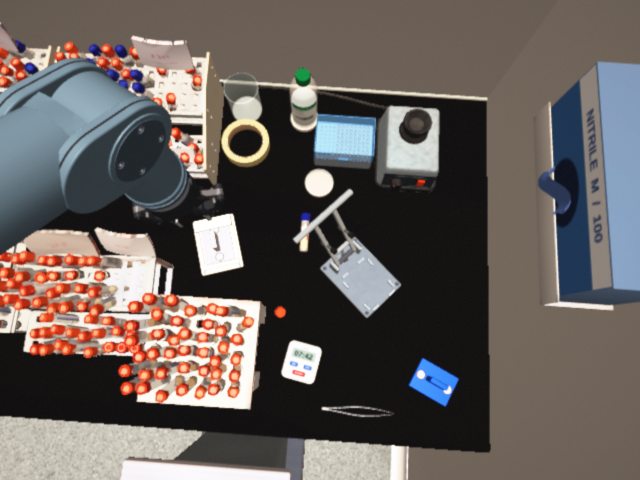

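```bash
python3 - <<'E'
from h import *
d=load('w21'); i=cv2.imread('pics/w21.png')
cv2.imwrite('pics/w21c.png',cv2.resize(i[150:295,260:380],None,fx=4,fy=4,interpolation=cv2.INTER_CUBIC))
P=np.array([pt(d,u,v) for u in list(range(292,309,2))+list(range(334,350,2)) for v in range(202,266,2)])
c0=[.577,.0255];A=np.c_[P[:,:2]-c0,np.ones(len(P))];c,*_=np.linalg.lstsq(A,P[:,2],rcond=None);r=P[:,2]-A@c;k=abs(r)<.004;c=np.linalg.lstsq(A[k],P[k,2],rcond=None)[0]
print('top z, slopes',c.round(4),'rms',r.std(), 'lip',np.median([pt(d,u,178)[2] for u in range(290,350)]))
d6=load('t21')
print('handle', [pt(d6,u,v).round(3) for u,v in [(324,216),(350,194),(298,239)]])
E
```

```text
top z, slopes [0.0201 0.0053 0.0172] rms 0.017825115315839236 lip 0.02800736469580406
handle [array([ 0.608, -0.19 ,  0.167]), array([ 0.652, -0.233,  0.164]), array([ 0.564, -0.148,  0.164])]
```

View pics/w21c.png

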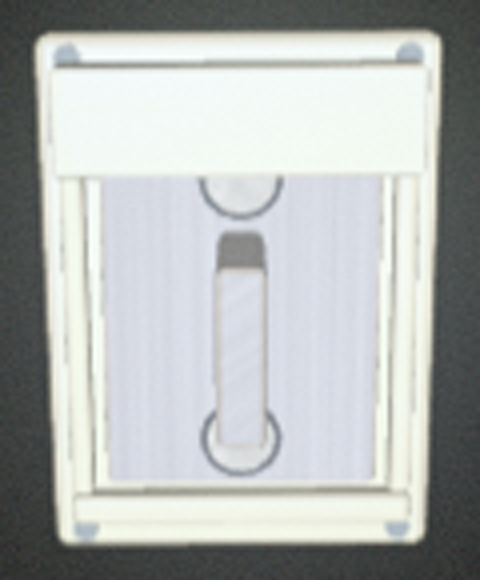

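```bash
python3 - <<'E'
from h import *
d=load('w21')
P=np.array([pt(d,u,v) for u in list(range(290,307,2))+list(range(336,352,2)) for v in range(200,266,2)])
P=P[abs(P[:,2]-.017)<.006]
A=np.c_[P[:,:2]-[.577,.0255],np.ones(len(P))];c=np.linalg.lstsq(A,P[:,2],rcond=None)[0];print(len(P),c.round(4),(P[:,2]-A@c).std())
F=[pt(d,u,271.5) for u in range(290,352,2)];print('gap z',np.median(np.array(F)[:,2]))
print(sensors.observe()['clock'],sensors.observe()['dq'].round(3))
E
```

```text
559 [-0.0016 -0.0001  0.017 ] 0.0007049401781515036
gap z 0.01516599940701907
15.6167 [ 0.021  0.059 -0.086  0.064 -0.05  -0.057  0.035]
```

Flat (slope < 0.002), top at 0.017 m. Let the arm settle, then hand in.

```bash
python3 -m handwheel '[{"tx":0,"ty":0,"tz":-0.01,"twist":0},{"tx":0,"ty":0,"tz":-0.01,"twist":0},{"tx":0,"ty":0,"tz":-0.01,"twist":0},{"tx":0,"ty":0,"tz":-0.01,"twist":0},{"tx":0,"ty":0,"tz":-0.01,"twist":0}]'; python3 -c "
from plant import job_done
print(job_done())"
```

```text
clock: 16.03
eef_pos: [0.5788, 0.0286, 0.2012]
tcp_rot: [-3.141, 0.002, 0.297]
wrist_force: [-0.7, 0.2, -0.4]
width: 0.468
the job is handed in; nothing more can be done
None
```

The clamp is flipped open, the plate is lying flat in the drying cradle, and I handed the job in at about 16 s of the 67 s allowed. No verdict came back, so what follows is from my own last checks.

- **How it was done:** I swung the clamp over by its right handle end and lifted the plate out by its tab. I tilted it about 0.1 rad by pressing its rear on the sill, slid the front edge under the lip, lowered it flat and let go.
- **Plate:** The wrist camera shows its front under the lip and its rear inside the sill. A depth fit gives a slope below 0.002 rad and a top surface at 17 mm, against 16 mm expected. That is within the depth bias of about 1 mm seen on the lip.
- **Clamp:** The handle top measures about 165 mm high, which puts it at its open stop.
- **Loose things:** The final overhead picture shows all five bystanders where they started.
- **Robot:** Nothing touches the gripper, and the wrist force reads about zero.

**What disagreed:**
- The overhead and wrist cameras differed by 2 to 3 mm, so I aligned the plate by the wrist view.
- My first cradle fit used the wrong height for the lip-end corners; I corrected it from the wrist picture.
- One depth fit of the seated plate gave a 0.02 slope because tab points had got into it. Leaving those points out gave the figure above.

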